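# Put the dish of glass stoppers under the drying lamp and wind the lab jack up to the rider

### The job

Draw the dish of washed glass stoppers out from under the acrylic riser, set it down on the open bench, then take it by its handle, slide it in under the drying lamp and leave it standing on the middle of the lab jack's platform. Then wind the jack up with its crank until the platform's pointer is level with the rider clip on the scale. Keep the dish level so that every stopper stays in it, don't knock the lamp, and leave the beaker, bottle and rubber bulb where they stand.

Things in the scene. Friction and masses are not known exactly. Their poses are not given: they have to be found in the camera images.
- dish: Open steel dish, 132 (its x) by 62 (its y) by 34 mm high, walls and floor 4 mm, loose, about 0.2 kg plus the stoppers. Origin: centre of its underside, z up. Its handle stands out of the -x end. At the start the handle is under the riser's top plate, out of reach, and the rest of the dish is in the open: there it can be gripped across its 62 mm width.
- dish_grip (a point): Middle of the dish's light grey upright flat handle: 106 mm from the dish's centre towards its -x, 31 mm above the dish's underside. The handle is 14 mm thick (dish y), 22 mm high and runs from 70 to 140 mm from the dish's centre. Lifted by it, the dish hangs out to one side and needs a firm grip (60 N or more).
- stopper0: Loose glass stopper lying in the dish, 40 mm long, plug 15 to 19 mm and head 24 mm in diameter, 18 g. Origin on its axis at mid length; it may roll.
- stopper1: Loose glass stopper lying in the dish, 40 mm long, plug 15 to 19 mm and head 24 mm in diameter, 18 g. Origin on its axis at mid length; it may roll.
- stopper2: Loose glass stopper lying in the dish, 40 mm long, plug 15 to 19 mm and head 24 mm in diameter, 18 g. Origin on its axis at mid length; it may roll.
- stopper3: Loose glass stopper lying in the dish, 40 mm long, plug 15 to 19 mm and head 24 mm in diameter, 18 g. Origin on its axis at mid length; it may roll.
- riser: Low clear acrylic bench riser, fixed: top plate 280 (x) by 170 mm (y), upper face 80 mm and lower face 72 mm above the bench, closed at its back (+y) and x ends, open to its -y side. Origin: centre of its footprint on the bench. Low boxes stand on its back half, up to 130 mm above the bench.
- jack: Base of the lab jack, fixed on the bench, 160 (x) by 130 mm (y). Origin: centre of its underside, on the bench. The near side, where the dish goes in, is its -x side; the crank is on its -y side, the upright scale (top 191 mm above the bench) at x = +50, y = +88 mm.
- platform_centre (a point): Centre of the platform's upper face (160 by 130 mm, level, axes as the jack's). It rises 12 mm per turn of the crank, holds its height by itself, and starts 120 to 128 mm above the bench.
- pointer_tip (a point): Tip of the pointer on the platform's left (+y) edge beside the scale; rises with the platform.
- rider_mark (a point): Middle line of the brass rider clip (9 mm high) on the scale, at the edge next to the pointer: the height the pointer must reach. It is 14 to 39 mm above the pointer at the start.
- crank_axis (a point): Point on the crank's axis level with the middle of its sleeve: 150 mm from the jack's centre towards the jack's -y. The axis is the jack's y axis. It rises with the platform at half its rate (6 mm per turn) and moves no other way.
- crank_grip (a point): Middle of the crank's white sleeve, 16 mm in diameter and 66 mm long, parallel to the jack's y, 30 mm from the crank axis. The sleeve turns freely on its pin, so fingers that hold it from above can keep their direction while they go round. The crank arm is 38 mm from this point towards the jack. Turning takes about 3 N.
- crank (a joint): Crank angle in rad. 0: sleeve straight above the axis. It grows clockwise as seen from the crank's side of the jack (from above the axis towards the jack's +x, then down), and that raises the platform, 1.91 mm per rad. It starts between 0 and 4 and stops at 26.
- lamp: Drying lamp on a support stand, fixed. Its axes and origin are the jack's (within a few mm): flat head 95 (x, from -40 to +55 mm) by 100 mm (y), underside 235 mm and top 265 mm above the bench, straight over the platform; the stand's rod (12 mm, 410 mm tall) is at x = +175 mm behind the jack. It leaves no room to hold the dish from above its middle when it stands on the platform.
- beaker: Bystander: glass beaker, 72 mm wide, 95 mm high, origin under its centre.
- bottle: Bystander: white bottle with a blue cap, 68 mm wide, 150 mm high, origin under its centre.
- bulb: Bystander: orange rubber pipette bulb standing upright, 62 mm wide, 100 mm high, origin under its centre.

How it is judged:
By the outcome, as a careful person would: the job done as asked, in the order asked, and still so for the second after the job is handed in, with the robot touching nothing.
It also fails if it takes over 72 s, if anything falls off the work surface, if the arm or the gripper's body presses on something with over 40 N, if the wrist force passes 120 N, or if a joint passes its speed limit or range.

### The arm

A 6-joint arm with a two-finger parallel gripper is mounted at the origin on the work surface. World frame = base frame: x ahead of the robot, y to its left, z up, the work surface at z = 0. Lengths are in mm, angles in rad, forces in N, time in s.
With the tool pointing down it reaches from about 275 to 750 mm from the base axis. Payload 10.2 kg.
Tool frame: the origin (TCP) lies at the very end of the fingers, on their centre line; the grasp point (between the pads) lies 19 mm behind it (ctrl.pinch_z is the distance from the TCP to the grasp point, in mm); y points along the fingers, z is the direction in which the jaws open and shut, and the axes are right-handed (so a half turn about y gives the same grasp; the last joint's range is limited). The gripper opens to 85 mm and grips with 20 to 120 N. Pads are 22 mm wide; open, the fingers measure 114 mm over their backs; the gripper's body (76 mm by 85 mm) begins 54 mm behind the grasp point. The pads swing forward as they close: fully open they stand 13 mm farther back than shut.
Start: joints at [0.935, 0.313, 1.498, -0, 1.331, -0.223], TCP at [210.63, 480.901, 231.294] pointing down, gripper open.
Joint ranges: [-2.94, 2.94], [-0.97, 2.17], [0.19, 2.56], [-1.23, 4.37], [0.02, 3.11], [-2.88, 2.88]. Speed limits (rad/s): [2.39, 2.39, 3.01, 3.14, 3.14, 3.14].

### API

Orientations are given as a unit quaternion [w, x, y, z].
In Python, from rig import sense, eyes, ctrl gives the robot as it stands. The module is installed in compiled form; this text tells all that it offers.
- The arm moves only by the shell command python3 -m handwheel 'ROWS' [FORCE]. ROWS is JSON, a list of rows, each an object of numbers: "grip": the finger opening in mm, from 0 to 85.4; "tx", "ty", "tz": the shift along the tool's x, y, z in mm; "wx", "wy", "wz": the turn, a rotation vector about the tool's x, y, z in rad. In form: [{"grip": .., "tx": .., "ty": .., "tz": .., "wx": .., "wy": .., "wz": ..}, ...]. A call has 1 to 10 rows; each row shifts and turns the commanded pose from where the row before left it, along the tool's axes as they then stand; what a row does not reach is not made up. A row lasts 1/12 s, in which the tool goes at most 41.7 mm and 7.16 degrees, less where a joint would pass 70% of its speed; a pose out of reach is approached as far as the arm can. A call is refused whole if a number of a shift passes 41.7 or a number of a turn 0.125, either way. A call with a gripper value outside its range is refused whole. The fingers move at their own pace and stop on an object; FORCE is the grip in N (left out, the last holds). Time passes only in rows, so rows that do not move let the fingers close. It gives the time, the measured TCP pose, the force and the opening at its end, in the units of the state.
- sense(): the state, without advancing time (a new reading comes with each control period).
- eyes.capture(name): name is "scene" or "top" or "wrist"; returns a dict with "pixels" (400x640x3 uint8, red, green, blue), "mtx" (3x3 intrinsics, pixels), "dist" ([k1, k2, p1, p2, k3] as OpenCV has them; the pictures are not rectified), "R" (3x3) and "t" (3): a world point X has camera coordinates R X + t. Camera axes: x right, y down, z forward; pixel columns grow to the right and rows downward; lengths in mm; the calibration is good to about 2 mm. A picture is of the moment at which its call begins. There is no depth.
- ctrl.finish_job(): hands the job in, once; it reports no verdict.
The state is a dict: "time_s": time; "joints": joint angles; "dq": joint speeds; "tau": joint torques, N m; "eef_pos": TCP position; "ee_rot": TCP orientation; "force": force on the tool from outside, world axes, zero at the start; "wrist_torque": the same for the moment, N m; "grip_width": opening from 0.0 (shut) to 1.0 (fully open).
Only numpy, scipy, OpenCV 4.12 (cv2) and the standard library are available. Lean on these libraries where they do the work, as an engineer would, in place of code of your own. Each camera call takes 0.05 s, during which the arm holds its last target.

## Working session

There is one attempt and no reset: what is moved stays moved. The work goes in short steps, Python scripts to look and compute and a shell command to move; the robot and the scene stay as the last step left them, time stands still between calls to the robot, and variables do not carry over. Pictures are saved under pics/ and viewed, and the job is handed in when it is done.

```bash
mkdir -p pics; ls; python3 - <<'E'
from rig import sense, eyes, ctrl
import cv2
s=sense(); print(s); print(ctrl.pinch_z)
for n in ["scene","top","wrist"]:
    c=eyes.capture(n); cv2.imwrite(f"pics/{n}0.png",c["pixels"][:,:,::-1])
    print(n,c["mtx"].tolist(),c["dist"],c["R"].tolist(),c["t"])
E
```

```text
pics
{'time_s': 0.0, 'joints': array([ 9.34597064e-01,  3.13461276e-01,  1.49844229e+00, -2.61984247e-05,
        1.33100144e+00, -2.23427378e-01]), 'dq': array([ 0.00041269,  0.00181477,  0.00031788,  0.00113983,  0.0001943 ,
       -0.00028354]), 'tau': array([ 5.25624455e-04, -4.12259173e+01, -2.59747177e+01, -1.62432825e-04,
        4.03800848e-03, -1.51971108e-05]), 'eef_pos': array([210.47546606, 480.6783829 , 230.72734725]), 'ee_rot': array([-0.69167527,  0.69252633, -0.14508604,  0.14471571]), 'force': array([-0.15758507,  0.90582738, -0.19038422]), 'wrist_torque': array([0.01201117, 0.04545604, 0.03267652]), 'grip_width': 1.0007009354275707}
18.700000000000003
scene [[516.5920521623249, 0.0, 322.4682331170644], [0.0, 516.5920521623249, 193.87302674007955], [0.0, 0.0, 1.0]] [0.03393013 0.         0.         0.         0.        ] [[-0.359002222823239, 0.9331563212822429, 0.018348952530459015], [0.538183050222188, 0.22303082966877572, -0.8127830297630477], [-0.7625460041607425, -0.2819158191167163, -0.5822774789309952]] [ 180.38359417 -180.19497644 2022.56636043]
top [[457.3283712783159, 0.0, 321.1838392476948], [0.0, 457.3283712783159, 195.89805663338012], [0.0, 0.0, 1.0]] [-0.00045755  0.          0.          0.          0.        ] [[0.002644449724072323, -0.9999951355585919, -0.0016540087093009533], [-0.977583089605203, -0.002236948332849184, -0.2105381176416802], [0.210533393559318, 0.0021736884113765765, -0.9775842497069436]] [   2.88901375  537.3746076  1135.23604137]
wrist [[357.53493069349656, 0.0, 319.8823689078981], [0.0, 357.53493069349656, 200.03855915652107], [0.0, 0.0, 1.0]] [-0.00033075  0.          0.          0.          0.        ] [[0.4010248182206885, 0.9160666915870356, -0.000954848600195575], [0.8715306016391007, -0.38120687171507384, 0.30840838406858745], [0.28215865320357236, -0.12451159593384417, -0.951253571294403]] [-525.65964131  -41.24078627  380.62431793]
```

View pics/scene0.png

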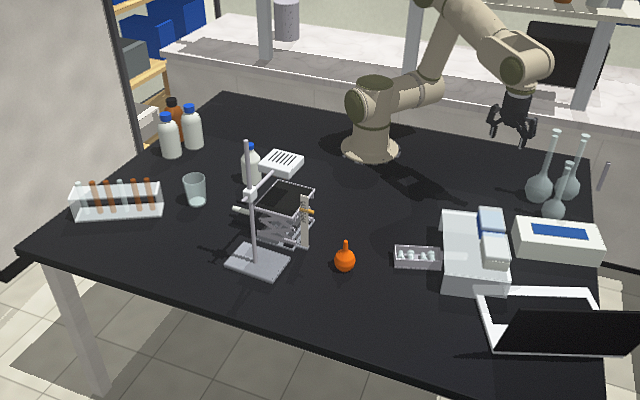

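View pics/top0.png

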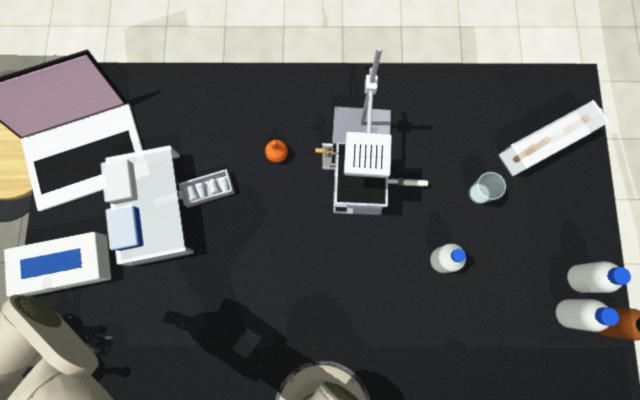

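View pics/wrist0.png

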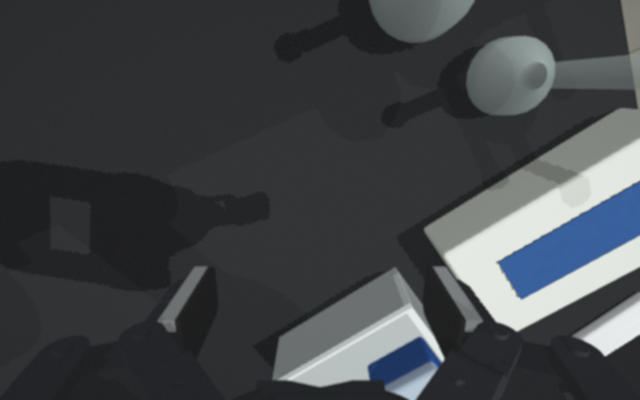

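```bash
cat > h.py <<'E'
from rig import sense, eyes, ctrl
import cv2, numpy as np
from scipy.spatial.transform import Rotation as Ro
def cap(n,f=None,crop=None,s=1):
    c=eyes.capture(n); im=c["pixels"][:,:,::-1].copy()
    if f:
        o=im
        if crop: x0,y0,x1,y1=crop; o=o[y0:y1,x0:x1]
        o=cv2.resize(o,None,fx=s,fy=s,interpolation=cv2.INTER_CUBIC)
        cv2.imwrite(f"pics/{f}.png",o)
    return c
def ray(c,uv):
    p=cv2.undistortPoints(np.array(uv,float).reshape(-1,1,2),c["mtx"],c["dist"]).reshape(-1,2)
    d=np.c_[p,np.ones(len(p))]@c["R"]; C=-c["R"].T@c["t"]
    return C,d
def plane(c,uv,z):
    C,d=ray(c,uv); k=(z-C[2])/d[:,2]
    return C+k[:,None]*d
def proj(c,X):
    r,_=cv2.Rodrigues(c["R"]); return cv2.projectPoints(np.array(X,float).reshape(-1,1,3),r,c["t"],c["mtx"],c["dist"])[0].reshape(-1,2)
def tri(c1,u1,c2,u2):
    C1,d1=ray(c1,u1);C2,d2=ray(c2,u2);out=[]
    for a,b in zip(d1,d2):
        A=np.c_[a,-b]; k=np.linalg.lstsq(A,C2-C1,rcond=None)[0]
        out.append((C1+k[0]*a+C2+k[1]*b)/2); res=np.linalg.norm(C1+k[0]*a-C2-k[1]*b); out[-1]=np.r_[out[-1],res]
    return np.array(out)
def pose():
    s=sense(); q=s["ee_rot"]; return s,s["eef_pos"],Ro.from_quat([q[1],q[2],q[3],q[0]]).as_matrix()
E
python3 - <<'E'
from h import *
s,p,R=pose(); print(R.round(3))
c=cap("top","t1",(90,130,250,270),5)
c=cap("top","t2",(300,40,450,230),3.15*1)
c=cap("scene","s2",(220,130,370,290),3.7)
w=cap("wrist"); C=-w["R"].T@w["t"]; print("cam in tool",R.T@(C-p), R.T@w["R"][2])
E
```

```text
[[ 0.916 -0.001  0.401]
 [-0.401 -0.001  0.916]
 [-0.    -1.    -0.001]]
cam in tool [ -78.23105831 -143.68383413    1.10222349] [3.08758807e-01 9.51140113e-01 6.95944150e-04]
```

View pics/t1.png

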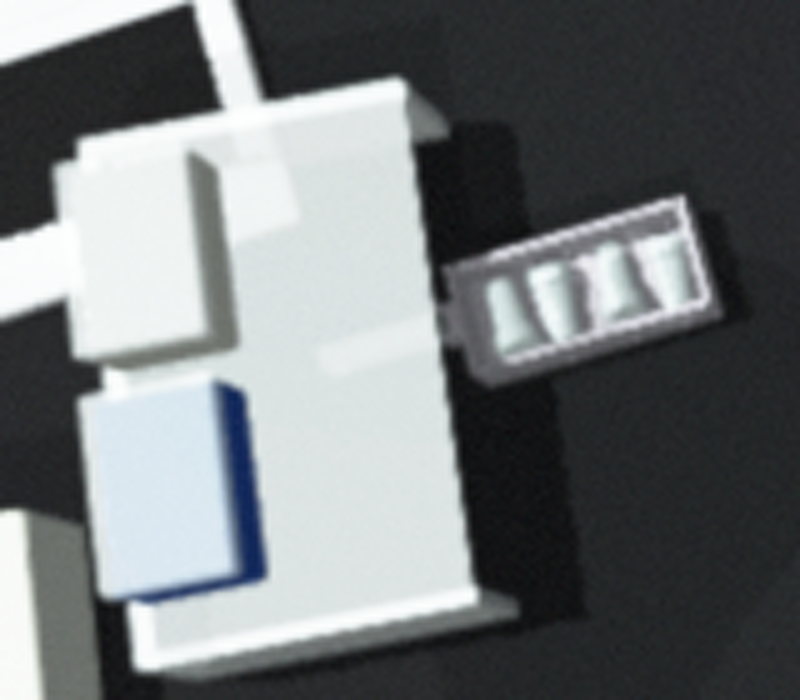

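View pics/t2.png

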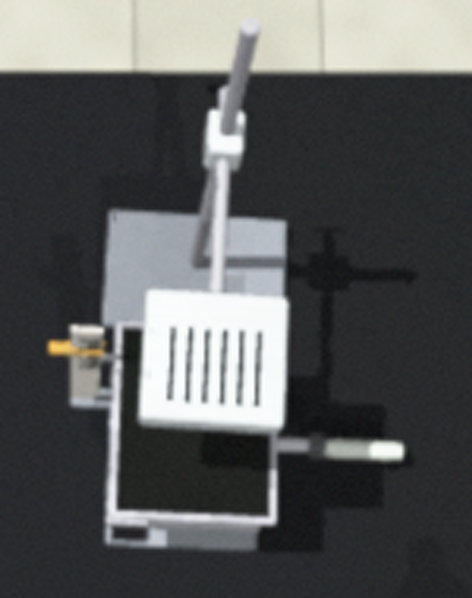

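View pics/s2.png

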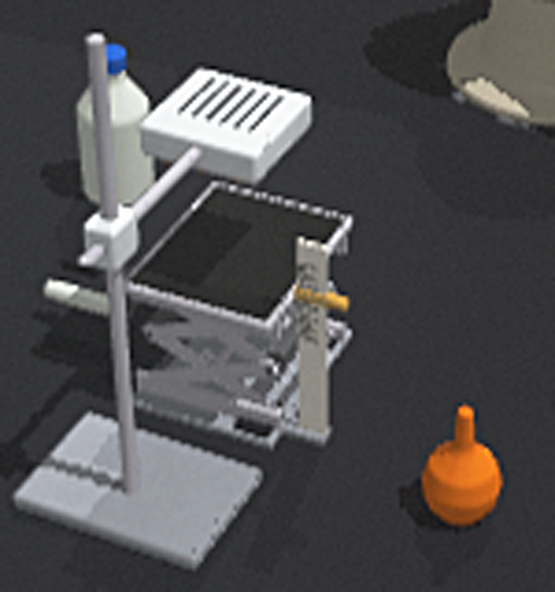

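```bash
python3 - <<'E'
from h import *
c=cap("top"); sc=cap("scene")
def pix(l,o,s): return (np.array(l,float)+.5)/s-.5+np.array(o)
P=plane(c,pix([(450,266),(685,197),(720,312),(490,385)],(90,130),5),34); print(P.round(1))
print("len",[np.linalg.norm(P[i]-P[(i+1)%4]).round(1) for i in range(4)],P.mean(0))
H=plane(c,pix([(445,338),(320,360)],(90,130),5),42);print("handle",H.round(1))
rz=plane(c,pix([(405,82),(472,597)],(90,130),5),80);print("riser edge",rz.round(1))
# platform front corners top z~124
print("plat",plane(c,pix([(108,517),(274,519)],(300,40),3.15),124).round(1), plane(c,pix([(120,325)],(300,40),3.15),124).round(1))
print("base front",plane(c,pix([(106,545),(257,549)],(300,40),3.15),5).round(1))
print("lamp",plane(c,pix([(147,290),(288,296),(283,428),(140,424)],(300,40),3.15),265).round(1))
print("sleeve",plane(c,pix([(327,450),(405,450)],(300,40),3.15),100).round(1))
for n,uv,z in [("bulb",(276,152),50),("beaker",(487,188),0),("bottle",(446,262),60)]: print(n,plane(c,[uv],z).round(0))
E
```

```text
[[577.4 383.4  34. ]
 [615.9 259.3  34. ]
 [552.5 237.7  34. ]
 [512.6 357.8  34. ]]
len [np.float64(130.0), np.float64(67.0), np.float64(126.6), np.float64(69.7)] [564.58019429 309.57794642  34.        ]
handle [[536.3 380.9  42. ]
 [524.3 446.   42. ]]
riser edge [[665.3 399.   80. ]
 [396.1 346.1  80. ]]
plat [[ 503.3  -27.2  124. ]
 [ 502.  -156.2  124. ]] [[659.9 -37.3 124. ]]
base front [[ 502.3  -28.6    5. ]
 [ 499.1 -158.     5. ]]
lamp [[ 637.8  -51.4  265. ]
 [ 633.5 -150.1  265. ]
 [ 538.  -143.9  265. ]
 [ 540.6  -45.7  265. ]]
sleeve [[ 563.2 -203.7  100. ]
 [ 563.4 -266.3  100. ]]
bulb [[659. 126.  50.]]
beaker [[ 573. -451.    0.]]
bottle [[ 367. -311.   60.]]
```

```bash
python3 -m handwheel '[{"grip":85,"wy":0.1214},{"wy":0.1214},{"wy":0.1214},{"wy":0.1214},{"wy":0.1214},{"wy":0.1214},{"wy":0.1214}]' 40
cat >> h.py <<'E'
def go(target,zang=None):
    s,p,R=pose(); d=R.T@(np.array(target,float)-p)
    print("t",round(s["time_s"],2),"p",p.round(1),"zang",np.degrees(np.arctan2(R[1,2],R[0,2])).round(2),"down",(R[:,1]).round(4),"tool delta",d.round(1))
    if zang is not None:
        a=np.radians(zang); z=np.array([np.cos(a),np.sin(a),0]);y=np.array([0,0,-1.]);T=np.c_[np.cross(y,z),y,z]
        print("rotvec tool",Ro.from_matrix(R.T@T).as_rotvec().round(4))
E
python3 -c "
from h import *
go([565,310,150],17.7)"
```

```text
t 0.45 p [210.6 480.9 231.2] zang 66.35 down [-1.e-04 -1.e-04 -1.e+00] tool delta [393.2  81.2 -14.3]
rotvec tool [1.00e-04 8.49e-01 0.00e+00]invalid input
```

```bash
python3 -m handwheel '[{"grip":85,"tx":0,"ty":0,"tz":0,"wx":0,"wy":0.1213,"wz":0},{"grip":85,"tx":0,"ty":0,"tz":0,"wx":0,"wy":0.1213,"wz":0},{"grip":85,"tx":0,"ty":0,"tz":0,"wx":0,"wy":0.1213,"wz":0},{"grip":85,"tx":0,"ty":0,"tz":0,"wx":0,"wy":0.1213,"wz":0},{"grip":85,"tx":0,"ty":0,"tz":0,"wx":0,"wy":0.1213,"wz":0},{"grip":85,"tx":0,"ty":0,"tz":0,"wx":0,"wy":0.1213,"wz":0},{"grip":85,"tx":0,"ty":0,"tz":0,"wx":0,"wy":0.1213,"wz":0}]' 40
python3 -c "
from h import *
go([565,310,150],17.7)"
```

```text
time_s: 1.03
eef_pos: [210.6, 480.9, 231.3]
ee_rot: [-0.57, 0.57, -0.419, 0.419]
force: [-0.6, 0.5, 0.1]
grip_width: 0.997
t 1.03 p [210.6 480.9 231.3] zang 17.35 down [-0. -0. -1.] tool delta [268.8  81.3 287.3]
rotvec tool [ 0.     -0.0061  0.    ]
```

```bash
python3 -m handwheel '[{"grip":85,"tx":26.9,"ty":0,"tz":28.7,"wx":0,"wy":0,"wz":0},{"grip":85,"tx":26.9,"ty":0,"tz":28.7,"wx":0,"wy":0,"wz":0},{"grip":85,"tx":26.9,"ty":0,"tz":28.7,"wx":0,"wy":0,"wz":0},{"grip":85,"tx":26.9,"ty":0,"tz":28.7,"wx":0,"wy":0,"wz":0},{"grip":85,"tx":26.9,"ty":0,"tz":28.7,"wx":0,"wy":0,"wz":0},{"grip":85,"tx":26.9,"ty":0,"tz":28.7,"wx":0,"wy":0,"wz":0},{"grip":85,"tx":26.9,"ty":0,"tz":28.7,"wx":0,"wy":0,"wz":0},{"grip":85,"tx":26.9,"ty":0,"tz":28.7,"wx":0,"wy":0,"wz":0},{"grip":85,"tx":26.9,"ty":0,"tz":28.7,"wx":0,"wy":0,"wz":0},{"grip":85,"tx":26.9,"ty":0,"tz":28.7,"wx":0,"wy":0,"wz":0}]' 40
python3 -c "
from h import *
go([565,310,150],17.7)
cap('wrist','w1')"
```

```text
time_s: 1.87
eef_pos: [567.4, 310.7, 231.3]
ee_rot: [-0.571, 0.571, -0.417, 0.417]
force: [0.2, 0.7, -0.2]
grip_width: 0.995
t 1.87 p [567.4 310.7 231.3] zang 17.69 down [-1.e-04  0.e+00 -1.e+00] tool delta [-0.1 81.3 -2.5]
rotvec tool [ 0.0001 -0.0002 -0.0001]
```

View pics/w1.png

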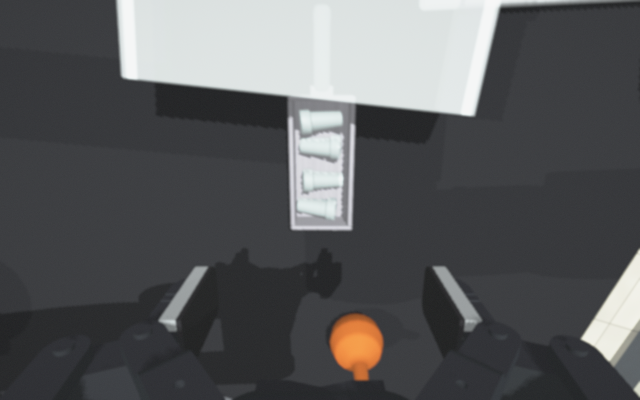

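```bash
python3 -c "
from h import *
c=cap('wrist')
P=plane(c,[(291,229),(352,229),(354,98),(289,96)],34);print(P.round(1),P.mean(0).round(1)); 
m1=(P[0]+P[1])/2;m2=(P[2]+P[3])/2;d=m1-m2;print(np.degrees(np.arctan2(d[1],d[0])), np.linalg.norm(d), m1-66*d/np.linalg.norm(d))
h=plane(c,[(323,8),(322,90)],42);print(h.round(1))
go(m1-66*d/np.linalg.norm(d)*np.array([1,1,1])*1.0)
"
```

```text
[[564.5 238.6  34. ]
 [624.2 257.3  34. ]
 [583.9 380.2  34. ]
 [526.7 364.1  34. ]] [574.9 310.1  34. ]
-72.52162226573763 130.14557840254832 [574.57239185 310.9390818   34.        ]
[[535.  440.4  42. ]
 [553.8 378.2  42. ]]
t 1.97 p [569.7 308.4 229.7] zang 17.4 down [-4.0e-04 -1.1e-03 -1.0e+00] tool delta [ -1.2 195.7   5.5]
```

```bash
python3 -c "
from h import *
go([565,310,150],17.7)
c=cap('wrist','w2',(220,60,420,260),4)
go([565,310,150],17.7)
print(proj(c,[[564.6,309.6,34],[574.6,311,34]]))
t=cap('top','t3',(160,150,260,230),8)
print(proj(t,[[564.6,309.6,34],[574.6,311,34]]))
"
```

```text
t 1.97 p [569.7 308.4 229.7] zang 17.4 down [-4.0e-04 -1.1e-03 -1.0e+00] tool delta [-3.  79.7 -4. ]
rotvec tool [ 0.0007 -0.0053  0.001 ]
t 2.02 p [567.6 310.1 230.1] zang 17.51 down [-1.2e-03 -5.0e-04 -1.0e+00] tool delta [-0.7 80.1 -2.4]
rotvec tool [ 0.0013 -0.0033  0.0002]
[[313.82936862 167.08970042]
 [324.10869947 168.7630488 ]]
[[206.89692991 187.50466285]
 [206.58054789 183.86442301]]
```

View pics/w2.png

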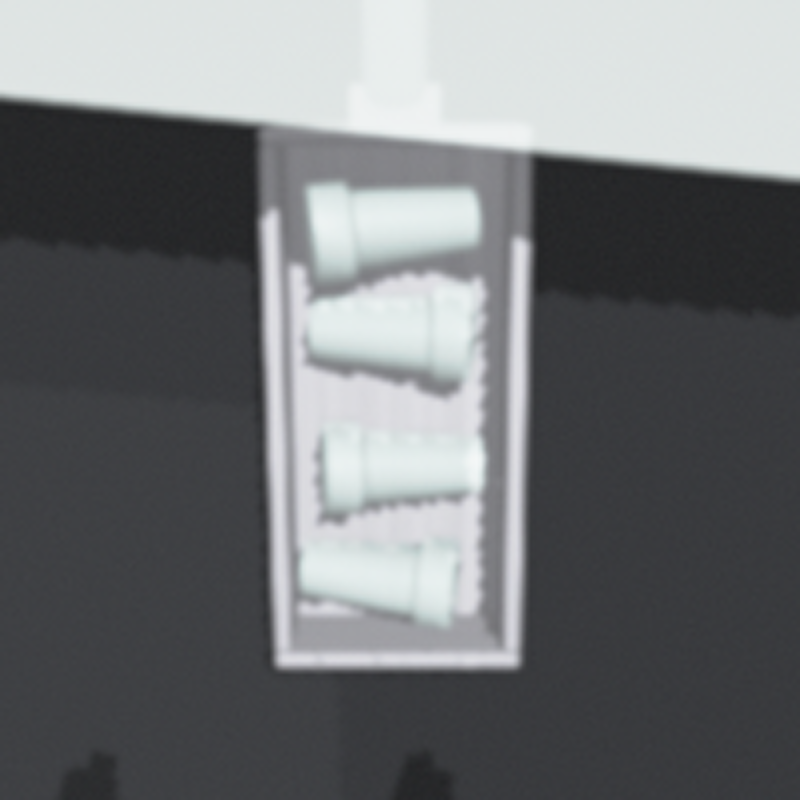

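View pics/t3.png

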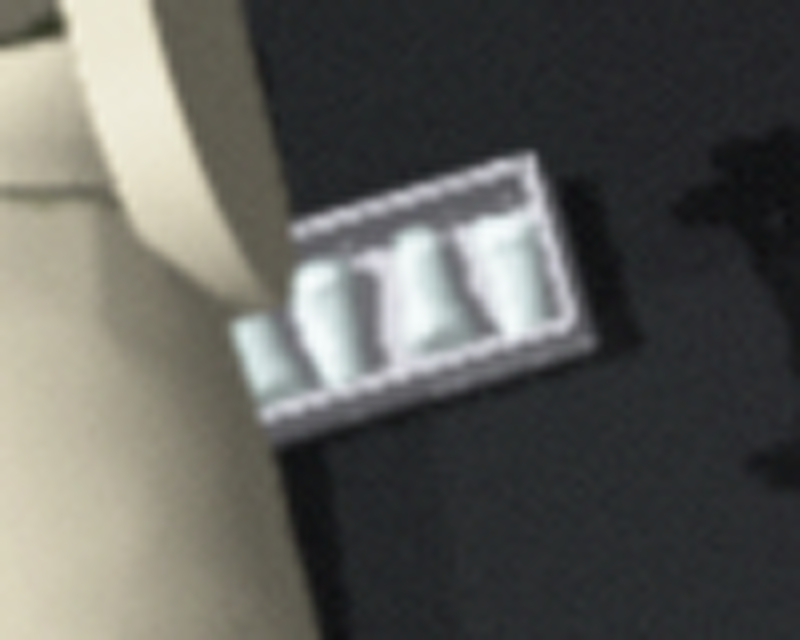

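```bash
python3 -c "
from h import *
def pix(l,o,s): return (np.array(l,float)+.5)/s-.5+np.array(o)
c=cap('wrist');t=cap('top')
uw=pix([(275,665),(520,665),(530,127),(259,127)],(220,60),4)
P=plane(c,uw,34);print(P.round(1),P.mean(0).round(1)); 
Q=plane(t,pix([(578,330),(533,152)],(160,150),8),34);print(Q.round(1))
print(tri(c,uw[:2],t,pix([(578,330),(533,152)],(160,150),8)).round(1))
go([574,311,150],17.5)
s=cap('scene','s3',(380,220,460,280),9.5)
"
```

```text
[[554.5 246.   34. ]
 [614.2 265.   34. ]
 [573.3 390.2  34. ]
 [514.5 371.5  34. ]] [564.1 318.2  34. ]
[[555.7 242.6  34. ]
 [617.1 260.5  34. ]]
[[555.6 243.8  29.7   2.2]
 [617.4 262.1  27.    3.3]]
t 2.17 p [565.1 312.5 231.4] zang 17.75 down [-2.e-04  1.e-04 -1.e+00] tool delta [ 4.1 81.4  8. ]
rotvec tool [ 0.0002  0.0043 -0.0002]
```

View pics/s3.png

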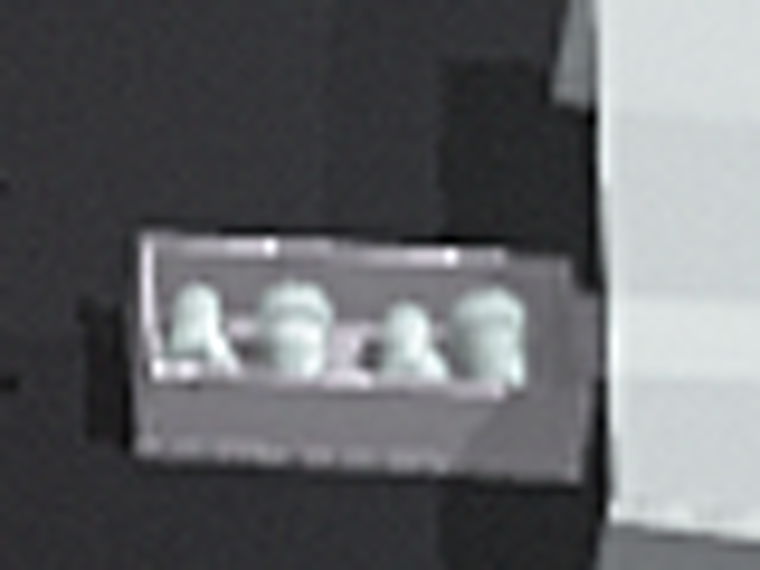

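```bash
python3 -m handwheel '[{"grip":85,"tx":0,"ty":0,"tz":0,"wx":0,"wy":0,"wz":0},{"grip":85,"tx":0,"ty":0,"tz":0,"wx":0,"wy":0,"wz":0},{"grip":85,"tx":0,"ty":0,"tz":0,"wx":0,"wy":0,"wz":0},{"grip":85,"tx":0,"ty":0,"tz":0,"wx":0,"wy":0,"wz":0}]' 40
python3 -c "
from h import *
import pickle
go([565,310,150],17.7)
c=cap('wrist','w3',(220,60,420,260),4)
pickle.dump(c,open('w3.pkl','wb'))
go([565,310,150],17.7)
"
```

```text
time_s: 2.55
eef_pos: [565.5, 312.1, 231.4]
ee_rot: [0.571, -0.571, 0.417, -0.417]
force: [0.0, -0.3, 0.0]
grip_width: 0.994
t 2.55 p [565.5 312.1 231.4] zang 17.72 down [ 1.e-04  0.e+00 -1.e+00] tool delta [ 1.9 81.4 -1.2]
rotvec tool [-0.0001  0.0004 -0.    ]
t 2.6 p [565.6 312.1 231.4] zang 17.72 down [ 1.e-04  0.e+00 -1.e+00] tool delta [ 1.8 81.4 -1.2]
rotvec tool [-0.0001  0.0003  0.    ]
```

View pics/w3.png

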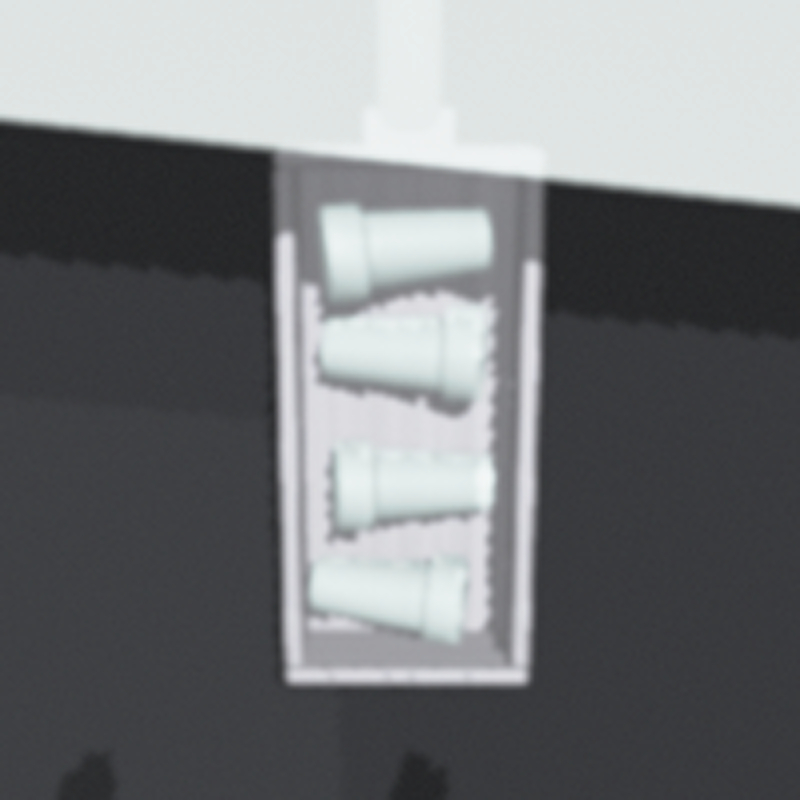

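```bash
python3 -c "
from h import *
import pickle
c=pickle.load(open('w3.pkl','rb'))
def pix(l,o,s): return (np.array(l,float)+.5)/s-.5+np.array(o)
P=plane(c,pix([(286,684),(529,684),(544,150),(274,152)],(220,60),4),34);print(P.round(1),P.mean(0).round(1)); 
m1=(P[0]+P[1])/2;m2=(P[2]+P[3])/2;d=m1-m2;print(np.degrees(np.arctan2(d[1],d[0])), np.linalg.norm(d)); g=m1-66*d/np.linalg.norm(d);print(g)
go([g[0],g[1],5],17.2)
"
```

```text
[[558.3 242.3  34. ]
 [618.  261.3  34. ]
 [577.5 387.3  34. ]
 [518.7 368.1  34. ]] [568.1 314.7  34. ]
-72.33003170735373 132.13453386977272
[568.14798042 314.67584652  34.        ]
t 2.6 p [565.6 312.1 231.4] zang 17.72 down [ 1.e-04  0.e+00 -1.e+00] tool delta [ -1.7 226.4   3.2]
rotvec tool [-0.0001  0.009   0.    ]
```

```bash
python3 -m handwheel '[{"grip":85,"tx":3,"ty":25,"tz":1.6,"wx":0,"wy":0.004,"wz":0},{"grip":85,"tx":3,"ty":35,"tz":1.6,"wx":0,"wy":0.004,"wz":0},{"grip":85,"tx":0,"ty":35,"tz":0,"wx":0,"wy":0,"wz":0},{"grip":85,"tx":0,"ty":35,"tz":0,"wx":0,"wy":0,"wz":0},{"grip":85,"tx":0,"ty":30,"tz":0,"wx":0,"wy":0,"wz":0},{"grip":85,"tx":0,"ty":25,"tz":0,"wx":0,"wy":0,"wz":0},{"grip":85,"tx":0,"ty":20,"tz":0,"wx":0,"wy":0,"wz":0},{"grip":85,"tx":0,"ty":12,"tz":0,"wx":0,"wy":0,"wz":0},{"grip":85,"tx":0,"ty":8,"tz":0,"wx":0,"wy":0,"wz":0}]' 40
python3 -m handwheel '[{"grip":85,"tx":0,"ty":0,"tz":0,"wx":0,"wy":0,"wz":0},{"grip":85,"tx":0,"ty":0,"tz":0,"wx":0,"wy":0,"wz":0},{"grip":85,"tx":0,"ty":0,"tz":0,"wx":0,"wy":0,"wz":0}]' 40
python3 -c "
from h import *
go([568.1+1.8,314.7-5.7,5],17.67)
cap('wrist','w4')
cap('top','t4',(90,130,290,270),4)
"
```

```text
time_s: 3.35
eef_pos: [570.3, 307.0, 4.9]
ee_rot: [-0.569, 0.57, -0.42, 0.419]
force: [-0.6, 0.2, -1.1]
grip_width: 0.992
time_s: 3.6
eef_pos: [571.5, 307.4, 7.7]
ee_rot: [0.57, -0.569, 0.419, -0.42]
force: [0.1, -0.4, 0.1]
grip_width: 0.996
t 3.6 p [571.5 307.4   7.7] zang 17.24 down [ 2.2e-03  7.0e-04 -1.0e+00] tool delta [-2.   2.7 -1. ]
rotvec tool [-0.0023 -0.0075  0.    ]
```

View pics/w4.png

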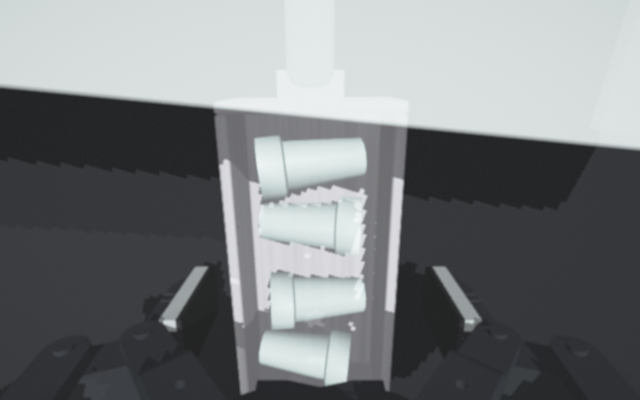

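View pics/t4.png

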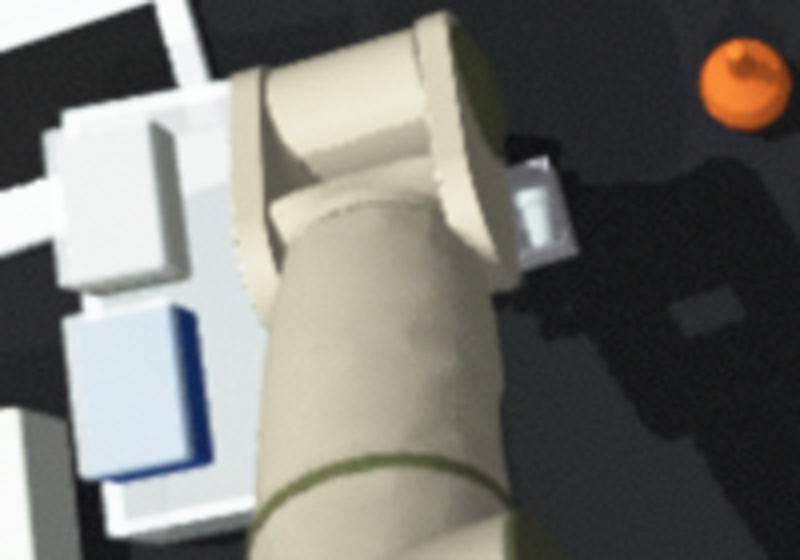

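```bash
python3 -m handwheel '[{"grip":66,"tx":0,"ty":1,"tz":0,"wx":0,"wy":0,"wz":0},{"grip":62,"tx":0,"ty":0,"tz":0,"wx":0,"wy":0,"wz":0},{"grip":58,"tx":0,"ty":0,"tz":0,"wx":0,"wy":0,"wz":0},{"grip":54,"tx":0,"ty":0,"tz":0,"wx":0,"wy":0,"wz":0},{"grip":54,"tx":0,"ty":0,"tz":0,"wx":0,"wy":0,"wz":0},{"grip":54,"tx":0,"ty":0,"tz":0,"wx":0,"wy":0,"wz":0},{"grip":54,"tx":0,"ty":0,"tz":0,"wx":0,"wy":0,"wz":0},{"grip":54,"tx":0,"ty":0,"tz":0,"wx":0,"wy":0,"wz":0}]' 40
python3 -c "
from h import *
go([568.1+1.8,314.7-5.7,5],17.67)
"
```

```text
time_s: 4.37
eef_pos: [570.8, 307.2, 5.9]
ee_rot: [0.569, -0.569, 0.419, -0.419]
force: [-2.1, -0.8, 6.3]
grip_width: 0.719
t 4.37 p [570.8 307.2   5.9] zang 17.25 down [ 3.e-04  0.e+00 -1.e+00] tool delta [-2.   0.9 -0.3]
rotvec tool [-0.0003 -0.0074  0.0001]
```

```bash
python3 -m handwheel '[{"grip":54,"tx":0,"ty":-2,"tz":0,"wx":0,"wy":0,"wz":0},{"grip":54,"tx":0,"ty":-4,"tz":0,"wx":0,"wy":0,"wz":0},{"grip":54,"tx":0,"ty":-4,"tz":0,"wx":0,"wy":0,"wz":0},{"grip":54,"tx":0,"ty":-2,"tz":0,"wx":0,"wy":0,"wz":0},{"grip":54,"tx":0,"ty":0,"tz":0,"wx":0,"wy":0,"wz":0},{"grip":54,"tx":0,"ty":0,"tz":0,"wx":0,"wy":0,"wz":0}]' 45
python3 -c "
from h import *
go([510,140,17],17.67)
cap('scene','s5',(340,180,540,320),4)
"
```

```text
time_s: 4.87
eef_pos: [570.7, 307.1, 17.3]
ee_rot: [0.569, -0.569, 0.419, -0.419]
force: [0.5, 0.0, -3.1]
grip_width: 0.716
t 4.87 p [570.7 307.1  17.3] zang 17.24 down [ 1.e-04  0.e+00 -1.e+00] tool delta [ 141.6    0.3 -107.5]
rotvec tool [-0.0001 -0.0075  0.    ]
```

View pics/s5.png

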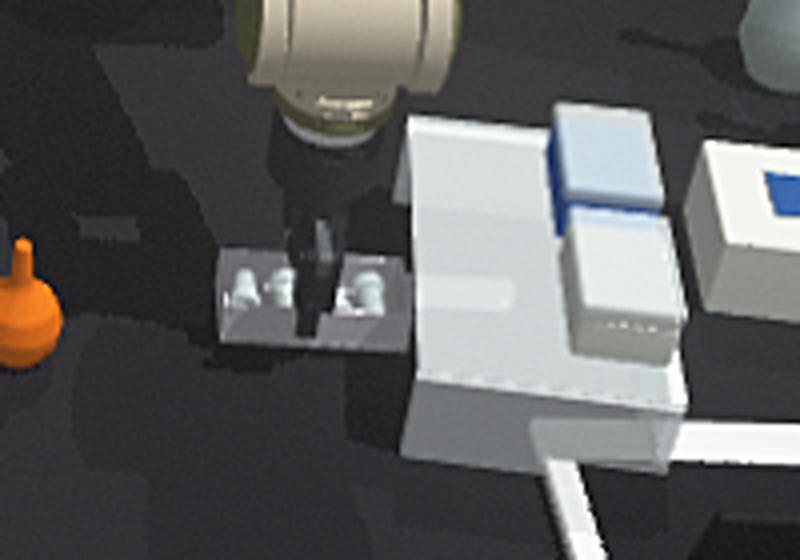

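```bash
python3 -m handwheel '[{"grip":54,"tx":5.8,"ty":0,"tz":-4.3,"wx":0,"wy":0,"wz":0},{"grip":54,"tx":10.1,"ty":0,"tz":-7.5,"wx":0,"wy":0,"wz":0},{"grip":54,"tx":14.5,"ty":0,"tz":-10.8,"wx":0,"wy":0,"wz":0},{"grip":54,"tx":18.8,"ty":0,"tz":-14,"wx":0,"wy":0,"wz":0},{"grip":54,"tx":23.2,"ty":0,"tz":-17.3,"wx":0,"wy":0,"wz":0},{"grip":54,"tx":23.2,"ty":0,"tz":-17.3,"wx":0,"wy":0,"wz":0},{"grip":54,"tx":18.8,"ty":0,"tz":-14,"wx":0,"wy":0,"wz":0},{"grip":54,"tx":14.5,"ty":0,"tz":-10.8,"wx":0,"wy":0,"wz":0},{"grip":54,"tx":10.1,"ty":0,"tz":-7.5,"wx":0,"wy":0,"wz":0},{"grip":54,"tx":5.8,"ty":0,"tz":-4.3,"wx":0,"wy":0,"wz":0}]' 45
python3 -c "
from h import *
go([448,100,17],87)
"
```

```text
time_s: 5.75
eef_pos: [510.2, 135.5, 17.4]
ee_rot: [-0.569, 0.569, -0.42, 0.42]
force: [-0.4, 0.5, -3.5]
grip_width: 0.717
t 5.75 p [510.2 135.5  17.4] zang 17.17 down [-2.e-04 -1.e-04 -1.e+00] tool delta [ 15.6   0.4 -69.9]
rotvec tool [ 2.0000e-04 -1.2187e+00 -1.0000e-04]
```

```bash
python3 -m handwheel '[{"grip":54,"tx":0,"ty":0,"tz":0,"wx":0,"wy":-0.05,"wz":0},{"grip":54,"tx":0,"ty":0,"tz":0,"wx":0,"wy":-0.09,"wz":0},{"grip":54,"tx":0,"ty":0,"tz":0,"wx":0,"wy":-0.11,"wz":0},{"grip":54,"tx":0,"ty":0,"tz":0,"wx":0,"wy":-0.11,"wz":0},{"grip":54,"tx":0,"ty":0,"tz":0,"wx":0,"wy":-0.11,"wz":0},{"grip":54,"tx":0,"ty":0,"tz":0,"wx":0,"wy":-0.11,"wz":0},{"grip":54,"tx":0,"ty":0,"tz":0,"wx":0,"wy":-0.11,"wz":0},{"grip":54,"tx":0,"ty":0,"tz":0,"wx":0,"wy":-0.11,"wz":0},{"grip":54,"tx":0,"ty":0,"tz":0,"wx":0,"wy":-0.11,"wz":0},{"grip":54,"tx":0,"ty":0,"tz":0,"wx":0,"wy":-0.11,"wz":0}]' 45
python3 -m handwheel '[{"grip":54,"tx":0,"ty":0,"tz":0,"wx":0,"wy":-0.11,"wz":0},{"grip":54,"tx":0,"ty":0,"tz":0,"wx":0,"wy":-0.055,"wz":0},{"grip":54,"tx":0,"ty":0,"tz":0,"wx":0,"wy":-0.03,"wz":0},{"grip":54,"tx":-4,"ty":0,"tz":-3,"wx":0,"wy":0,"wz":0},{"grip":54,"tx":-10,"ty":0,"tz":-6,"wx":0,"wy":0,"wz":0},{"grip":54,"tx":-16,"ty":0,"tz":-9,"wx":0,"wy":0,"wz":0},{"grip":54,"tx":-16,"ty":0,"tz":-9,"wx":0,"wy":0,"wz":0},{"grip":54,"tx":-10,"ty":0,"tz":-6,"wx":0,"wy":0,"wz":0},{"grip":54,"tx":-4,"ty":0,"tz":-2,"wx":0,"wy":0,"wz":0},{"grip":54,"tx":0,"ty":0,"tz":0,"wx":0,"wy":0,"wz":0}]' 45
python3 -c "
from h import *
go([448,100,6],87)
cap('top','t6',(200,130,360,270),5)
"
```

```text
time_s: 6.58
eef_pos: [510.8, 137.3, 17.3]
ee_rot: [0.702, -0.702, 0.086, -0.086]
force: [-0.7, -0.4, -2.8]
grip_width: 0.719
time_s: 7.42
eef_pos: [448.3, 105.1, 17.4]
ee_rot: [0.707, -0.707, 0.02, -0.02]
force: [0.0, -0.5, -2.0]
grip_width: 0.717
t 7.42 p [448.3 105.1  17.4] zang 86.79 down [-1.e-04  1.e-04 -1.e+00] tool delta [-0.  11.4 -5.1]
rotvec tool [-0.0001 -0.0036 -0.0001]
```

View pics/t6.png

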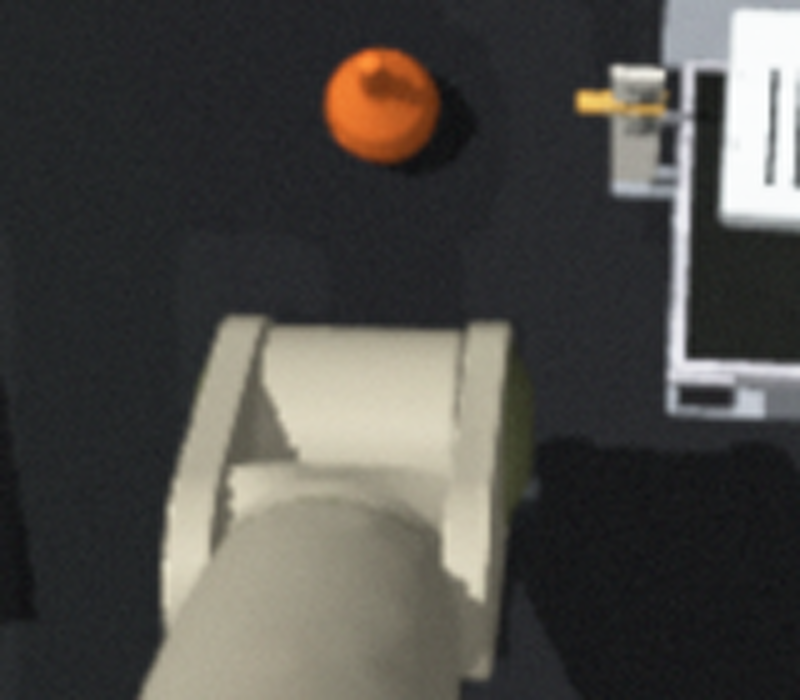

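```bash
python3 -m handwheel '[{"grip":54,"tx":0,"ty":4,"tz":0,"wx":0,"wy":0,"wz":0},{"grip":54,"tx":0,"ty":4,"tz":0,"wx":0,"wy":0,"wz":0},{"grip":54,"tx":0,"ty":2,"tz":0,"wx":0,"wy":0,"wz":0},{"grip":54,"tx":0,"ty":1.5,"tz":0,"wx":0,"wy":0,"wz":0},{"grip":54,"tx":0,"ty":0,"tz":0,"wx":0,"wy":0,"wz":0},{"grip":64,"tx":0,"ty":0,"tz":0,"wx":0,"wy":0,"wz":0},{"grip":72,"tx":0,"ty":0,"tz":0,"wx":0,"wy":0,"wz":0},{"grip":85,"tx":0,"ty":0,"tz":0,"wx":0,"wy":0,"wz":0},{"grip":85,"tx":0,"ty":0,"tz":0,"wx":0,"wy":0,"wz":0},{"grip":85,"tx":0,"ty":0,"tz":0,"wx":0,"wy":0,"wz":0}]' 45
python3 -c "
from h import *
go([342,110,60],87)
"
```

```text
time_s: 8.3
eef_pos: [448.9, 105.2, 5.8]
ee_rot: [-0.707, 0.707, -0.019, 0.019]
force: [0.4, 0.3, 0.7]
grip_width: 0.993
t 8.3 p [448.9 105.2   5.8] zang 86.85 down [ 1.e-04 -0.e+00 -1.e+00] tool delta [-107.   -54.2   -1.1]
rotvec tool [ 0.     -0.0025  0.0001]
```

```bash
python3 -m handwheel '[{"grip":85,"tx":0,"ty":-15,"tz":0,"wx":0,"wy":0,"wz":0},{"grip":85,"tx":0,"ty":-30,"tz":0,"wx":0,"wy":0,"wz":0},{"grip":85,"tx":-5,"ty":-35,"tz":0,"wx":0,"wy":0,"wz":0},{"grip":85,"tx":-20,"ty":-30,"tz":0,"wx":0,"wy":0,"wz":0},{"grip":85,"tx":-25,"ty":-30,"tz":0,"wx":0,"wy":0,"wz":0},{"grip":85,"tx":-25,"ty":-20,"tz":0,"wx":0,"wy":0,"wz":0},{"grip":85,"tx":-20,"ty":-10,"tz":0,"wx":0,"wy":0,"wz":0},{"grip":85,"tx":-10,"ty":-5,"tz":0,"wx":0,"wy":0,"wz":0},{"grip":85,"tx":0,"ty":0,"tz":0,"wx":0,"wy":0,"wz":0},{"grip":85,"tx":0,"ty":0,"tz":0,"wx":0,"wy":0,"wz":0}]' 45
python3 -m handwheel '[{"grip":85,"tx":0,"ty":0,"tz":0,"wx":0,"wy":0,"wz":0},{"grip":85,"tx":0,"ty":0,"tz":0,"wx":0,"wy":0,"wz":0},{"grip":85,"tx":0,"ty":0,"tz":0,"wx":0,"wy":0,"wz":0}]' 45
python3 -c "
from h import *
import pickle
c=cap('wrist','w7')
go([342,110,60],87)
t=cap('top','t7',(200,130,360,270),5)
s=cap('scene','s7',(270,150,430,270),5)
pickle.dump((c,t,s),open('7.pkl','wb'))
"
```

```text
time_s: 9.13
eef_pos: [344.3, 111.0, 181.0]
ee_rot: [0.707, -0.707, 0.019, -0.02]
force: [-0.3, -0.0, -0.3]
grip_width: 0.995
time_s: 9.38
eef_pos: [344.3, 110.9, 180.3]
ee_rot: [-0.707, 0.707, -0.02, 0.019]
force: [-0.2, 0.2, 0.7]
grip_width: 0.993
t 9.43 p [344.2 110.9 180.4] zang 86.85 down [-0.0011  0.     -1.    ] tool delta [ -2.  120.4  -1. ]
rotvec tool [ 0.     -0.0027 -0.0011]
```

View pics/w7.png

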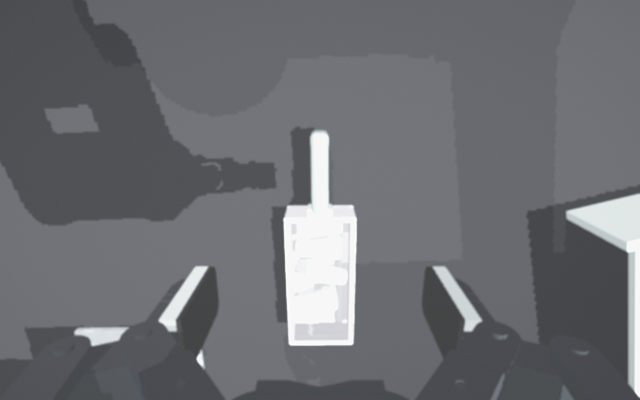

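View pics/t7.png

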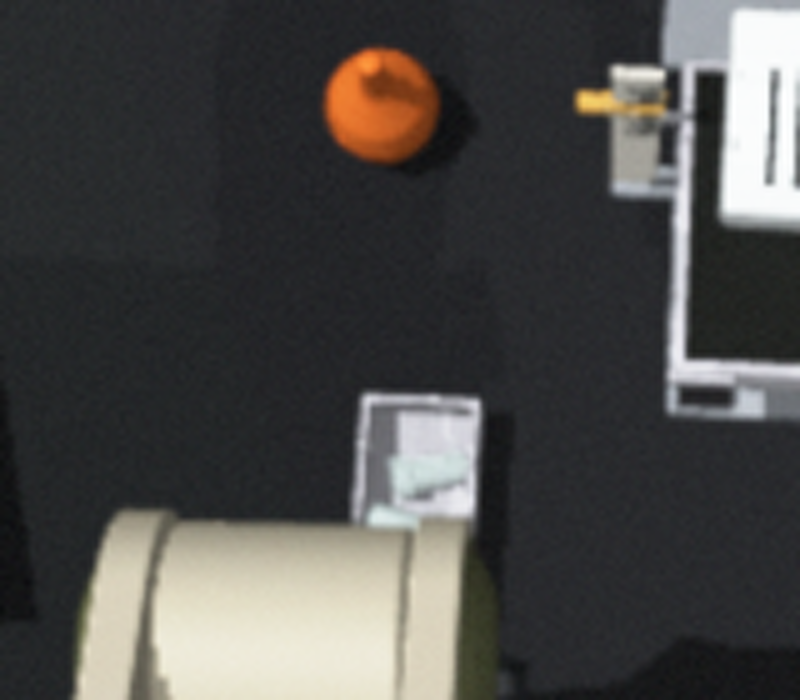

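View pics/s7.png

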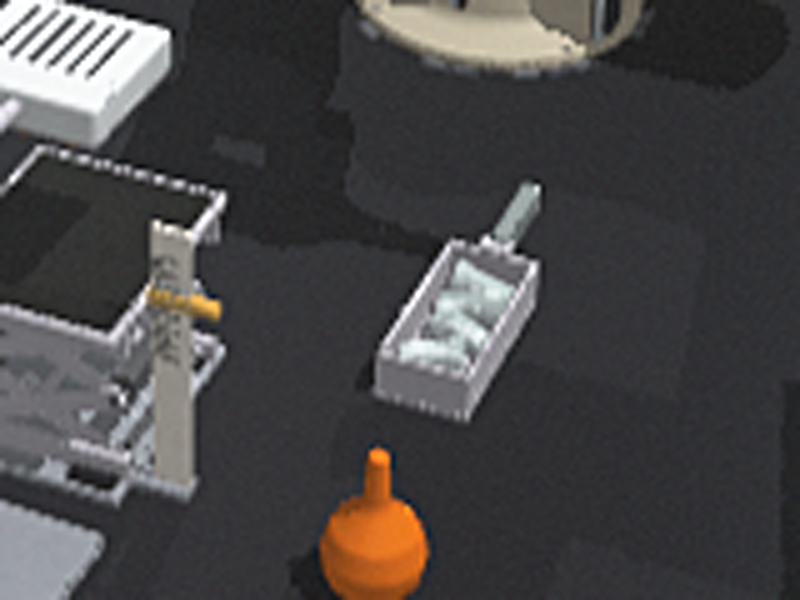

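```bash
python3 -c "
from h import *
import pickle
c,t,s=pickle.load(open('7.pkl','rb'))
im=c['pixels'].astype(int); g=im.min(2)
for r in (145,160,175,190): 
    k=np.where(g[r,290:350]>170)[0]+290; print(r,k.min(),k.max(),end='; ')
k=np.where(g[120:200,320]>170)[0]+120;print('top row',k.min())
for r in (230,260,300,330):
    k=np.where(g[r,270:370]>150)[0]+270; print(r,k.min(),k.max(),end='; ')
P=plane(c,[(287,345),(354,345),(356,206),(285,206)],34);print(P.round(1),P.mean(0).round(1))
H=plane(c,[(320,130),(320.5,160),(320.5,190)],42);print(H.round(1))
m1=(P[0]+P[1])/2;m2=(P[2]+P[3])/2;d=m1-m2;print(np.degrees(np.arctan2(d[1],d[0])), np.linalg.norm(d))
"
```

```text
145 311 328; 160 311 328; 175 311 328; 190 312 328; top row 131
230 284 356; 260 285 355; 300 286 354; 330 288 354; [[507.6  70.4  34. ]
 [511.2 136.   34. ]
 [367.3 141.4  34. ]
 [364.   80.6  34. ]] [437.5 107.1  34. ]
[[300.4 114.1  42. ]
 [324.1 113.2  42. ]
 [349.  111.9  42. ]]
-3.1188985502104236 144.00845697347214
```

```bash
python3 -c "
from h import *
go([332,112.8,12],87.2)
"
```

```text
t 9.53 p [344.1 110.9 180.5] zang 86.84 down [-7.e-04 -0.e+00 -1.e+00] tool delta [-12.1 168.5   1.2]
rotvec tool [ 0.     -0.0062 -0.0007]
```

```bash
python3 -m handwheel '[{"grip":50,"tx":-6,"ty":15,"tz":0.6,"wx":0,"wy":-0.003,"wz":0},{"grip":50,"tx":-6,"ty":30,"tz":0.6,"wx":0,"wy":-0.003,"wz":0},{"grip":50,"tx":0,"ty":35,"tz":0,"wx":0,"wy":0,"wz":0},{"grip":50,"tx":0,"ty":35,"tz":0,"wx":0,"wy":0,"wz":0},{"grip":50,"tx":0,"ty":25,"tz":0,"wx":0,"wy":0,"wz":0},{"grip":50,"tx":0,"ty":15,"tz":0,"wx":0,"wy":0,"wz":0},{"grip":50,"tx":0,"ty":9,"tz":0,"wx":0,"wy":0,"wz":0},{"grip":50,"tx":0,"ty":4.5,"tz":0,"wx":0,"wy":0,"wz":0},{"grip":50,"tx":0,"ty":0,"tz":0,"wx":0,"wy":0,"wz":0},{"grip":50,"tx":0,"ty":0,"tz":0,"wx":0,"wy":0,"wz":0}]' 45
python3 -c "
from h import *
go([332,112.8,12],87.2)
cap('wrist','w8')
"
```

```text
time_s: 10.37
eef_pos: [332.3, 112.8, 12.6]
ee_rot: [0.707, -0.707, 0.017, -0.017]
force: [-0.1, -0.3, 0.4]
grip_width: 0.583
t 10.37 p [332.3 112.8  12.6] zang 87.2 down [ 3.e-04  0.e+00 -1.e+00] tool delta [-0.3  0.6 -0. ]
rotvec tool [-0.     -0.0001  0.0003]
```

View pics/w8.png

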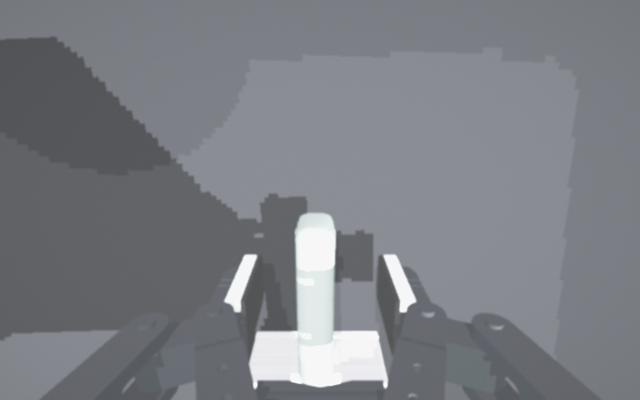

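```bash
python3 -m handwheel '[{"grip":30,"tx":0,"ty":0,"tz":0,"wx":0,"wy":0,"wz":0},{"grip":22,"tx":0,"ty":0,"tz":0,"wx":0,"wy":0,"wz":0},{"grip":16,"tx":0,"ty":0,"tz":0,"wx":0,"wy":0,"wz":0},{"grip":8,"tx":0,"ty":0,"tz":0,"wx":0,"wy":0,"wz":0},{"grip":8,"tx":0,"ty":0,"tz":0,"wx":0,"wy":0,"wz":0},{"grip":8,"tx":0,"ty":0,"tz":0,"wx":0,"wy":0,"wz":0},{"grip":8,"tx":0,"ty":0,"tz":0,"wx":0,"wy":0,"wz":0},{"grip":8,"tx":0,"ty":0,"tz":0,"wx":0,"wy":0,"wz":0},{"grip":8,"tx":0,"ty":0,"tz":0,"wx":0,"wy":0,"wz":0}]' 100
python3 -c "
from h import *
go([332,112.8,12],87.2)
"
python3 -m handwheel '[{"grip":8,"tx":0,"ty":-2,"tz":0,"wx":0,"wy":0,"wz":0},{"grip":8,"tx":0,"ty":-4,"tz":0,"wx":0,"wy":0,"wz":0},{"grip":8,"tx":0,"ty":-6,"tz":0,"wx":0,"wy":0,"wz":0},{"grip":8,"tx":0,"ty":-8,"tz":0,"wx":0,"wy":0,"wz":0},{"grip":8,"tx":0,"ty":-10,"tz":0,"wx":0,"wy":0,"wz":0},{"grip":8,"tx":0,"ty":-10,"tz":0,"wx":0,"wy":0,"wz":0},{"grip":8,"tx":0,"ty":-10,"tz":0,"wx":0,"wy":0,"wz":0},{"grip":8,"tx":0,"ty":-8,"tz":0,"wx":0,"wy":0,"wz":0},{"grip":8,"tx":0,"ty":-6,"tz":0,"wx":0,"wy":0,"wz":0},{"grip":8,"tx":0,"ty":-3,"tz":0,"wx":0,"wy":0,"wz":0}]' 100
python3 -c "
from h import *
go([332,112.8,12],87.2)
import pickle
c=cap('scene','s9',(270,130,430,250),5)
t=cap('top')
pickle.dump((c,t),open('9.pkl','wb'))
"
```

```text
time_s: 11.17
eef_pos: [332.3, 112.8, 12.7]
ee_rot: [-0.707, 0.707, -0.017, 0.018]
force: [-1.7, -2.6, 8.2]
grip_width: 0.146
t 11.17 p [332.3 112.8  12.7] zang 87.19 down [ 9.e-04 -1.e-04 -1.e+00] tool delta [-0.3  0.7  0. ]
rotvec tool [ 0.0001 -0.0001  0.0009]
time_s: 12.0
eef_pos: [332.2, 112.9, 80.1]
ee_rot: [0.707, -0.707, 0.017, -0.018]
force: [-0.5, 0.5, -2.6]
grip_width: 0.147
t 12.0 p [332.2 112.9  80.1] zang 87.2 down [ 9.e-04  0.e+00 -1.e+00] tool delta [-0.2 68.1 -0.1]
rotvec tool [-0.0001  0.      0.0009]
```

View pics/s9.png

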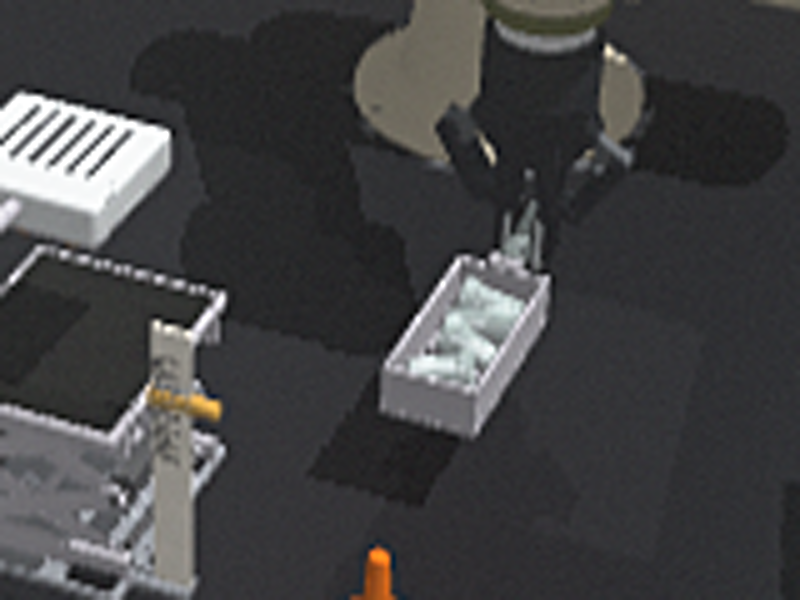

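```bash
python3 -c "
from h import *
import pickle
c,t=pickle.load(open('9.pkl','rb'))
im=t['pixels'][:,:,::-1]; cv2.imwrite('pics/t9.png',cv2.resize(im[100:240,250:410],None,fx=5,fy=5,interpolation=cv2.INTER_CUBIC))
im=c['pixels'][:,:,::-1]; cv2.imwrite('pics/s9b.png',cv2.resize(im[160:260,220:340],None,fx=6.5,fy=6.0,interpolation=cv2.INTER_CUBIC))
"
```

```text
(no output)
```

View pics/t9.png

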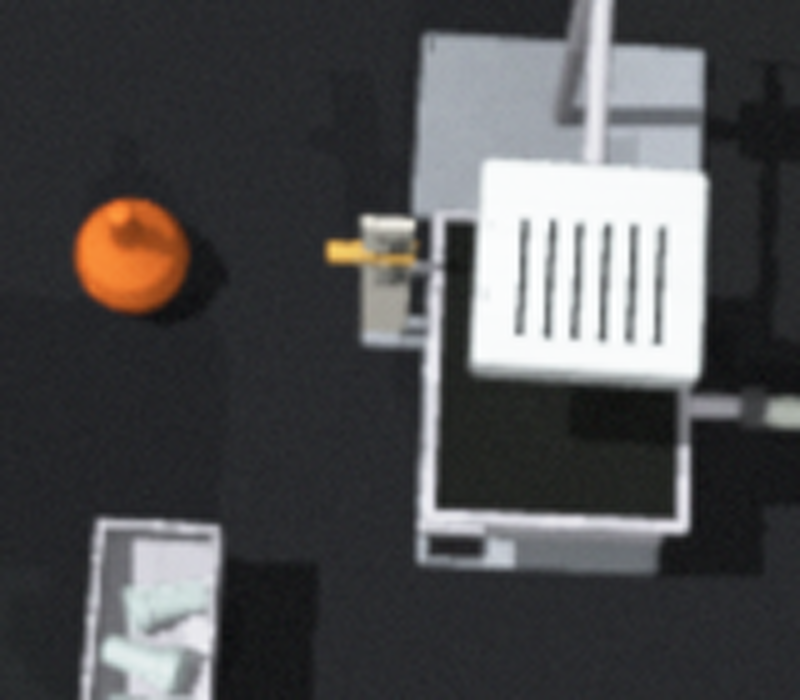

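View pics/s9b.png

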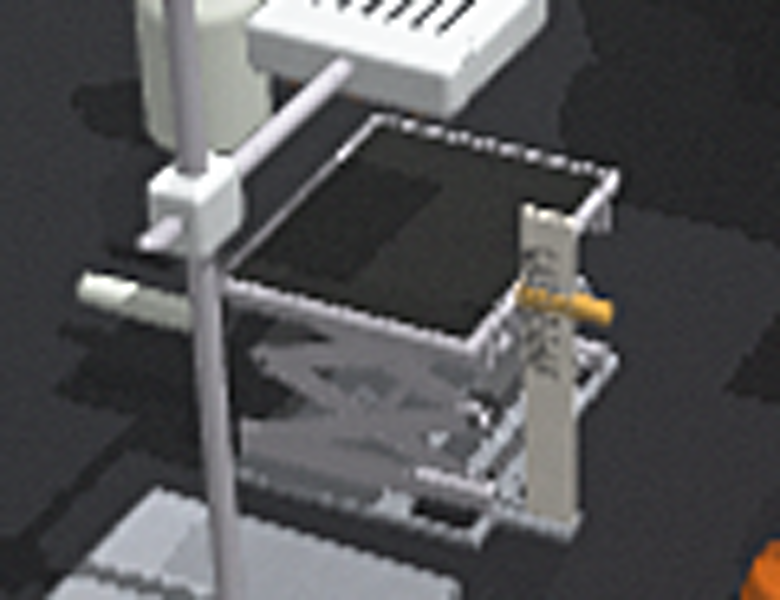

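```bash
python3 -c "
from h import *
import pickle
c,t=pickle.load(open('9.pkl','rb'))
def pt(l): return (np.array(l,float)+.5)/5-.5+np.array([250,100])
def ps(l): return (np.array(l,float)+.5)/np.array([6.5,6])-.5+np.array([220,160])
print('plat NL,NR',tri(t,pt([(423,520),(689,528),(434,213)]),c,ps([(616,173),(376,118),(474,350)])).round(1))
print('scene corners z124',plane(c,ps([(616,173),(376,118),(474,350),(226,287)]),124).round(1))
print('top corners z124',plane(t,pt([(423,520),(689,528),(434,213)]),124).round(1))
print('rider end outer', tri(t,pt([(326,251),(414,256)]),c,ps([(612,306),(520,292)])).round(1))
print('scale top corners', tri(t,pt([(361,218),(414,222)]),c,ps([(574,212),(522,205)])).round(1))
print('lamp top', tri(t,pt([(470,375),(698,383),(484,160)]),c,ps([(548,5),(548,5),(447,82)])).round(1), plane(t,pt([(470,375),(698,383),(484,160),(708,174)]),265).round(1))
print('dish front rim', tri(t,pt([(97,519),(221,524)]),c,np.array([(474+.5)/5-.5+270,(410+.5)/5-.5+130])[None].repeat(2,0)).round(1))
print('dish front top z101', plane(t,pt([(97,519),(221,524)]),101.5).round(1))
def pc(l): return (np.array(l,float)+.5)/5-.5+np.array([270,130])
print('scene z101', plane(c,pc([(383,385),(474,412)]),101.5).round(1))
print(tri(t,pt([(221,524),(97,519)]),c,pc([(383,385),(474,412)])).round(1))
"
```

```text
plat NL,NR [[ 5.038e+02 -2.810e+01  1.245e+02  6.000e-01]
 [ 4.996e+02 -1.563e+02  1.229e+02  3.900e+00]
 [ 6.612e+02 -3.290e+01  1.240e+02  2.100e+00]]
scene corners z124 [[ 503.1  -28.7  124. ]
 [ 501.  -153.6  124. ]
 [ 661.1  -31.8  124. ]
 [ 658.2 -153.2  124. ]]
top corners z124 [[ 503.8  -27.9  124. ]
 [ 500.1 -158.   124. ]
 [ 661.6  -33.9  124. ]]
rider end outer [[634.   20.7 146.3   1.4]
 [633.1 -22.7 141.3   1.4]]
scale top corners [[634.4   3.3 195.8   1. ]
 [633.4 -21.4 192.4   1.7]]
lamp top [[ 5.452e+02 -4.550e+01  2.446e+02  3.000e-01]
 [ 5.295e+02 -1.015e+02  2.357e+02  9.450e+01]
 [ 6.407e+02 -5.150e+01  2.572e+02  1.100e+00]] [[ 539.9  -44.6  265. ]
 [ 536.5 -143.2  265. ]
 [ 638.1  -51.6  265. ]
 [ 631.7 -150.3  265. ]]
dish front rim [[5.109e+02 1.359e+02 8.880e+01 3.000e-01]
 [5.033e+02 1.029e+02 7.630e+01 5.970e+01]]
dish front top z101 [[508.3 134.5 101.5]
 [505.9  72.5 101.5]]
scene z101 [[524.5  82.3 101.5]
 [529.  140.4 101.5]]
[[5.080e+02 7.520e+01 8.810e+01 3.900e+00]
 [5.112e+02 1.360e+02 8.750e+01 3.000e-01]]
```

```bash
python3 -c "
from h import *
import pickle
c,t=pickle.load(open('9.pkl','rb'))
im=c['pixels'][:,:,::-1]; cv2.imwrite('pics/s9c.png',cv2.resize(im[165:225,335:395],None,fx=10,fy=10,interpolation=cv2.INTER_CUBIC))
w=cap('wrist','w9')
go([0,0,0])
# predicted corners for level dish, centre 110 ahead in x
a=np.radians(-2.8);u=np.array([np.cos(a),np.sin(a),0]);v=np.array([-u[1],u[0],0])
for z in (67.4,101.4):
  X=[np.array([332.2,112.9,z])+176*u+k*31*v for k in (-1,1)]+[np.array([332.2,112.9,z])+44*u+k*31*v for k in (-1,1)]
  print(z,((proj(c,X)-[335,165]+.5)*10-.5).round(0).tolist(), proj(w,X).round(1).tolist())
"
```

```text
t 12.15 p [331.9 112.8  79.3] zang 87.2 down [-1.e-04  0.e+00 -1.e+00] tool delta [-326.    79.3 -128.9]
67.4 [[103.0, 470.0], [294.0, 524.0], [254.0, 245.0], [436.0, 293.0]] [[269.9, 505.2], [367.7, 505.2], [258.9, 330.8], [378.2, 330.8]]
101.4 [[108.0, 381.0], [301.0, 434.0], [261.0, 158.0], [444.0, 206.0]] [[261.6, 575.3], [375.6, 575.3], [246.1, 382.8], [390.5, 382.9]]
```

View pics/s9c.png

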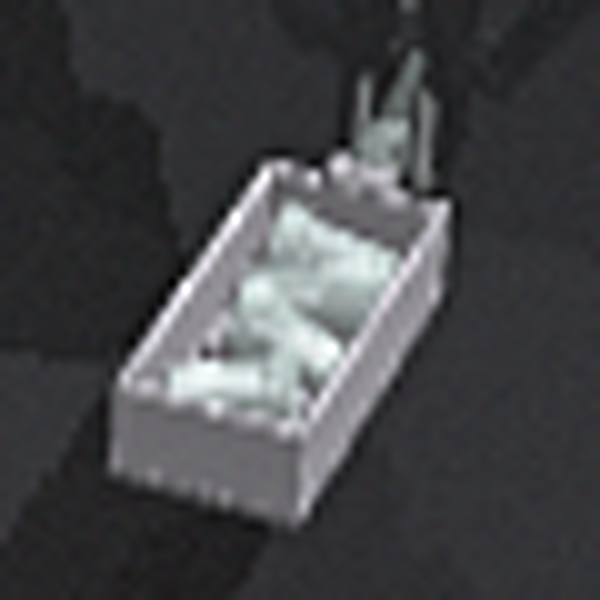

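View pics/w9.png

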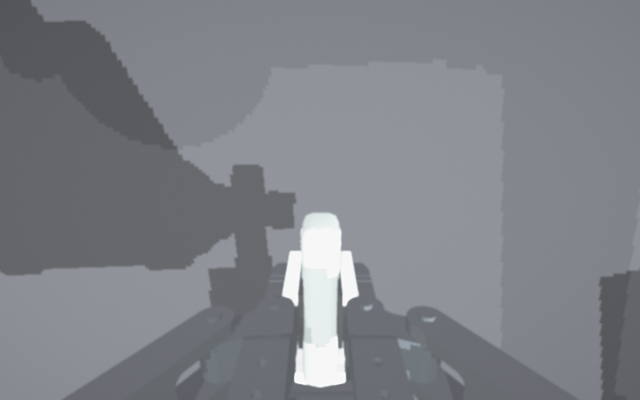

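```bash
python3 -m handwheel '[{"grip":8,"tx":-1,"ty":-2,"tz":-3,"wx":0,"wy":0,"wz":0},{"grip":8,"tx":-1,"ty":-5,"tz":-6,"wx":0,"wy":0,"wz":0},{"grip":8,"tx":-1,"ty":-7,"tz":-9,"wx":0,"wy":0,"wz":0},{"grip":8,"tx":-1,"ty":-9,"tz":-12,"wx":0,"wy":0,"wz":0},{"grip":8,"tx":-1,"ty":-10,"tz":-15,"wx":0,"wy":0,"wz":0},{"grip":8,"tx":-1,"ty":-10,"tz":-16,"wx":0,"wy":0,"wz":0},{"grip":8,"tx":-1,"ty":-9,"tz":-16,"wx":0,"wy":0,"wz":0},{"grip":8,"tx":0,"ty":-8,"tz":-16,"wx":0,"wy":0,"wz":0},{"grip":8,"tx":0,"ty":-7,"tz":-16,"wx":0,"wy":0,"wz":0},{"grip":8,"tx":0,"ty":-5,"tz":-16,"wx":0,"wy":0,"wz":0}]' 100
python3 -m handwheel '[{"grip":8,"tx":0,"ty":-3,"tz":-16,"wx":0,"wy":0,"wz":0},{"grip":8,"tx":0,"ty":-1,"tz":-16,"wx":0,"wy":0,"wz":0},{"grip":8,"tx":0,"ty":0,"tz":-13,"wx":0,"wy":0,"wz":0},{"grip":8,"tx":0,"ty":0,"tz":-10,"wx":0,"wy":0,"wz":0},{"grip":8,"tx":0,"ty":0,"tz":-8,"wx":0,"wy":0,"wz":0},{"grip":8,"tx":0,"ty":0,"tz":-5,"wx":0,"wy":0,"wz":0},{"grip":8,"tx":0,"ty":0,"tz":-3,"wx":0,"wy":0,"wz":0},{"grip":8,"tx":0,"ty":0,"tz":-1,"wx":0,"wy":0,"wz":0},{"grip":8,"tx":0,"ty":0,"tz":0,"wx":0,"wy":0,"wz":0}]' 100
python3 -c "
from h import *
go([471.1,-91.1,150],87.5)
import pickle
c=cap('scene','s10',(220,110,380,230),5)
t=cap('top','t10',(280,100,440,240),5)
pickle.dump((c,t),open('10.pkl','wb'))
"
```

```text
time_s: 12.98
eef_pos: [318.6, -12.8, 152.0]
ee_rot: [-0.707, 0.707, -0.017, 0.017]
force: [1.1, 0.3, -2.0]
grip_width: 0.149
time_s: 13.73
eef_pos: [315.4, -83.5, 155.3]
ee_rot: [0.707, -0.707, 0.017, -0.017]
force: [-0.0, 0.4, -3.4]
grip_width: 0.145
t 13.73 p [315.4 -83.5 155.3] zang 87.2 down [-2.e-04  2.e-04 -1.e+00] tool delta [155.9   5.2  -0. ]
rotvec tool [-0.0002 -0.0052 -0.0002]
```

View pics/s10.png

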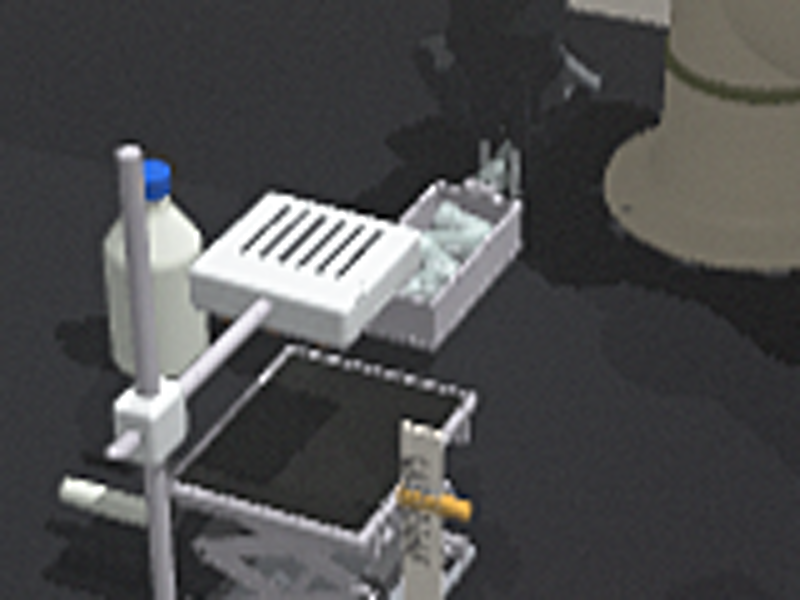

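View pics/t10.png

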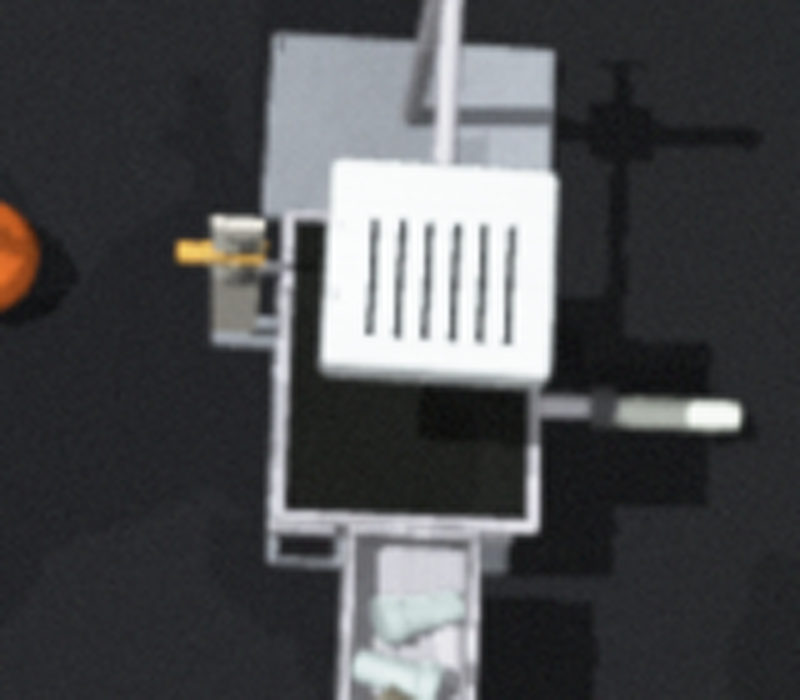

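```bash
python3 -m handwheel '[{"grip":8,"tx":3,"ty":0,"tz":0,"wx":0,"wy":0,"wz":0},{"grip":8,"tx":7,"ty":0,"tz":0,"wx":0,"wy":0,"wz":0},{"grip":8,"tx":12,"ty":0,"tz":0,"wx":0,"wy":0,"wz":0},{"grip":8,"tx":16,"ty":0,"tz":0,"wx":0,"wy":0,"wz":0},{"grip":8,"tx":20,"ty":0,"tz":0,"wx":0,"wy":0,"wz":0},{"grip":8,"tx":20,"ty":0,"tz":0,"wx":0,"wy":0,"wz":0},{"grip":8,"tx":20,"ty":0,"tz":0,"wx":0,"wy":0,"wz":0},{"grip":8,"tx":18,"ty":0,"tz":0,"wx":0,"wy":0,"wz":0},{"grip":8,"tx":14,"ty":0,"tz":0,"wx":0,"wy":0,"wz":0},{"grip":8,"tx":10,"ty":0,"tz":0,"wx":0,"wy":0,"wz":0}]' 100
python3 -m handwheel '[{"grip":8,"tx":8,"ty":0,"tz":0,"wx":0,"wy":0,"wz":0},{"grip":8,"tx":5,"ty":0,"tz":0,"wx":0,"wy":0,"wz":0},{"grip":8,"tx":2.5,"ty":0,"tz":0,"wx":0,"wy":-0.005,"wz":0},{"grip":8,"tx":0,"ty":0,"tz":0,"wx":0,"wy":0,"wz":0},{"grip":8,"tx":0,"ty":2,"tz":0,"wx":0,"wy":0,"wz":0},{"grip":8,"tx":0,"ty":4,"tz":0,"wx":0,"wy":0,"wz":0},{"grip":8,"tx":0,"ty":4,"tz":0,"wx":0,"wy":0,"wz":0},{"grip":8,"tx":0,"ty":2,"tz":0,"wx":0,"wy":0,"wz":0},{"grip":8,"tx":0,"ty":0,"tz":0,"wx":0,"wy":0,"wz":0},{"grip":8,"tx":0,"ty":0,"tz":0,"wx":0,"wy":0,"wz":0}]' 100
python3 -c "
from h import *
go([471.1,-91.1,136.7],87.5)
import pickle
c=cap('scene','s11',(220,110,380,230),5)
t=cap('top','t11',(280,100,440,240),5)
pickle.dump((c,t),open('11.pkl','wb'))
"
```

```text
time_s: 14.67
eef_pos: [457.0, -90.1, 154.9]
ee_rot: [0.707, -0.707, 0.017, -0.017]
force: [0.2, 0.3, -3.0]
grip_width: 0.145
time_s: 15.5
eef_pos: [470.6, -91.2, 143.2]
ee_rot: [0.707, -0.707, 0.016, -0.015]
force: [0.6, -0.4, -2.8]
grip_width: 0.149
t 15.5 p [470.6 -91.2 143.2] zang 87.48 down [-3.e-04  1.e-04 -1.e+00] tool delta [0.5 6.5 0.1]
rotvec tool [-0.0001 -0.0004 -0.0003]
```

View pics/s11.png

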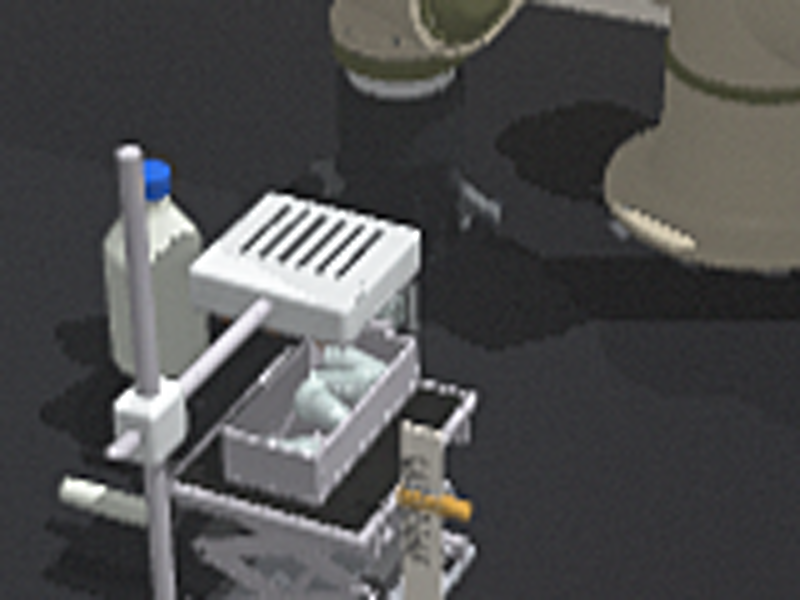

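View pics/t11.png

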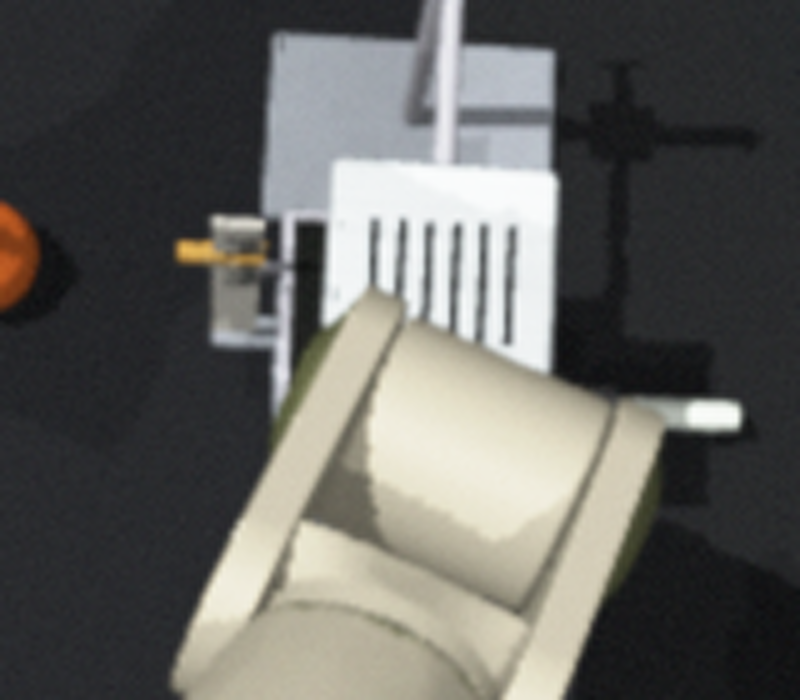

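```bash
python3 -m handwheel '[{"grip":8,"tx":0,"ty":2,"tz":0,"wx":0,"wy":0,"wz":0},{"grip":8,"tx":0,"ty":1.5,"tz":0,"wx":0,"wy":0,"wz":0},{"grip":8,"tx":0,"ty":1,"tz":0,"wx":0,"wy":0,"wz":0},{"grip":8,"tx":0,"ty":0,"tz":0,"wx":0,"wy":0,"wz":0},{"grip":8,"tx":0,"ty":0,"tz":0,"wx":0,"wy":0,"wz":0}]' 100
python3 -m handwheel '[{"grip":8,"tx":0,"ty":0.7,"tz":0,"wx":0,"wy":0,"wz":0},{"grip":8,"tx":0,"ty":0.3,"tz":0,"wx":0,"wy":0,"wz":0},{"grip":8,"tx":0,"ty":0,"tz":0,"wx":0,"wy":0,"wz":0}]' 100
python3 -m handwheel '[{"grip":8,"tx":0,"ty":0.7,"tz":0,"wx":0,"wy":0,"wz":0},{"grip":8,"tx":0,"ty":0.3,"tz":0,"wx":0,"wy":0,"wz":0},{"grip":8,"tx":0,"ty":0,"tz":0,"wx":0,"wy":0,"wz":0}]' 100
```

```text
time_s: 16.02
eef_pos: [470.8, -91.2, 138.9]
ee_rot: [-0.707, 0.707, -0.015, 0.016]
force: [-0.2, 0.1, -1.4]
grip_width: 0.145
time_s: 16.27
eef_pos: [470.9, -91.2, 138.4]
ee_rot: [-0.707, 0.707, -0.015, 0.016]
force: [-3.3, 1.3, 3.6]
grip_width: 0.148
time_s: 16.52
eef_pos: [470.8, -91.2, 138.1]
ee_rot: [-0.707, 0.707, -0.015, 0.016]
force: [-7.4, 0.9, 12.4]
grip_width: 0.144
```

```bash
python3 -m handwheel '[{"grip":8,"tx":0,"ty":-0.7,"tz":0,"wx":0,"wy":0,"wz":0},{"grip":16,"tx":0,"ty":0,"tz":0,"wx":0,"wy":0,"wz":0},{"grip":20,"tx":0,"ty":0,"tz":0,"wx":0,"wy":0,"wz":0},{"grip":28,"tx":0,"ty":0,"tz":0,"wx":0,"wy":0,"wz":0},{"grip":40,"tx":0,"ty":0,"tz":0,"wx":0,"wy":0,"wz":0},{"grip":50,"tx":0,"ty":0,"tz":0,"wx":0,"wy":0,"wz":0},{"grip":50,"tx":0,"ty":0,"tz":0,"wx":0,"wy":0,"wz":0}]' 100
python3 -c "
from h import *
go([371,-86,137],87.5)
c=cap('wrist','w12')"
```

```text
time_s: 17.1
eef_pos: [470.8, -91.2, 137.4]
ee_rot: [-0.707, 0.707, -0.016, 0.016]
force: [-1.1, -0.0, 1.3]
grip_width: 0.584
t 17.1 p [470.8 -91.2 137.4] zang 87.48 down [ 1.e-04 -0.e+00 -1.e+00] tool delta [-99.9   0.4   0.8]
rotvec tool [-0.     -0.0003  0.0001]
```

View pics/w12.png

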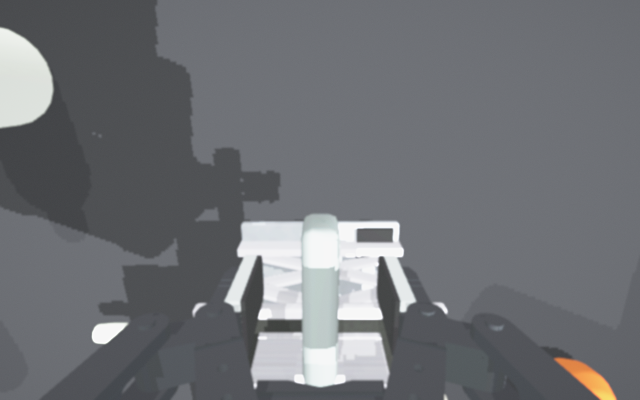

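```bash
python3 -m handwheel '[{"grip":50,"tx":-5,"ty":0,"tz":0,"wx":0,"wy":0,"wz":0},{"grip":50,"tx":-15,"ty":0,"tz":0,"wx":0,"wy":0,"wz":0},{"grip":50,"tx":-20,"ty":0,"tz":0,"wx":0,"wy":0,"wz":0},{"grip":50,"tx":-20,"ty":-10,"tz":0,"wx":0,"wy":0,"wz":0},{"grip":50,"tx":-20,"ty":-20,"tz":0,"wx":0,"wy":0,"wz":0},{"grip":50,"tx":-15,"ty":-30,"tz":0,"wx":0,"wy":0,"wz":0},{"grip":50,"tx":-10,"ty":-30,"tz":0,"wx":0,"wy":0,"wz":0},{"grip":50,"tx":-5,"ty":-10,"tz":0,"wx":0,"wy":0,"wz":0},{"grip":50,"tx":0,"ty":0,"tz":0,"wx":0,"wy":0,"wz":0},{"grip":50,"tx":0,"ty":0,"tz":0,"wx":0,"wy":0,"wz":0}]' 100
python3 -c "
from h import *
import pickle
go([360,-245,237],-2.5)
w=cap('wrist','w13')
c=cap('scene','s13',(220,110,380,230),5)
t=cap('top','t13',(280,100,440,240),5)
pickle.dump((c,t,w),open('13.pkl','wb'))
"
```

```text
time_s: 17.98
eef_pos: [360.7, -86.3, 237.3]
ee_rot: [-0.707, 0.707, -0.015, 0.016]
force: [-0.4, -0.7, -0.5]
grip_width: 0.586
t 17.98 p [360.7 -86.3 237.3] zang 87.47 down [ 7.e-04 -4.e-04 -1.e+00] tool delta [   6.3    0.3 -158.5]
rotvec tool [-2.0000e-04  1.5702e+00  8.0000e-04]
```

View pics/w13.png

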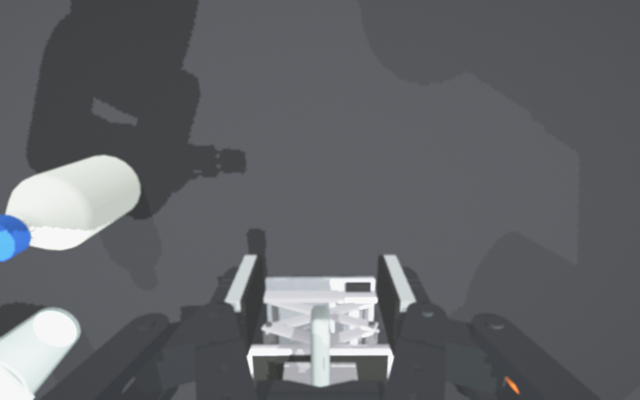

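View pics/s13.png

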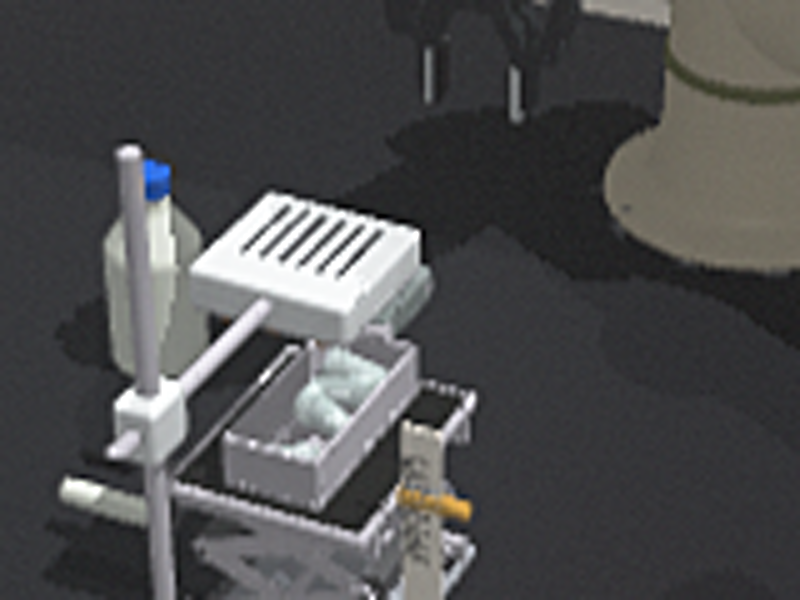

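View pics/t13.png

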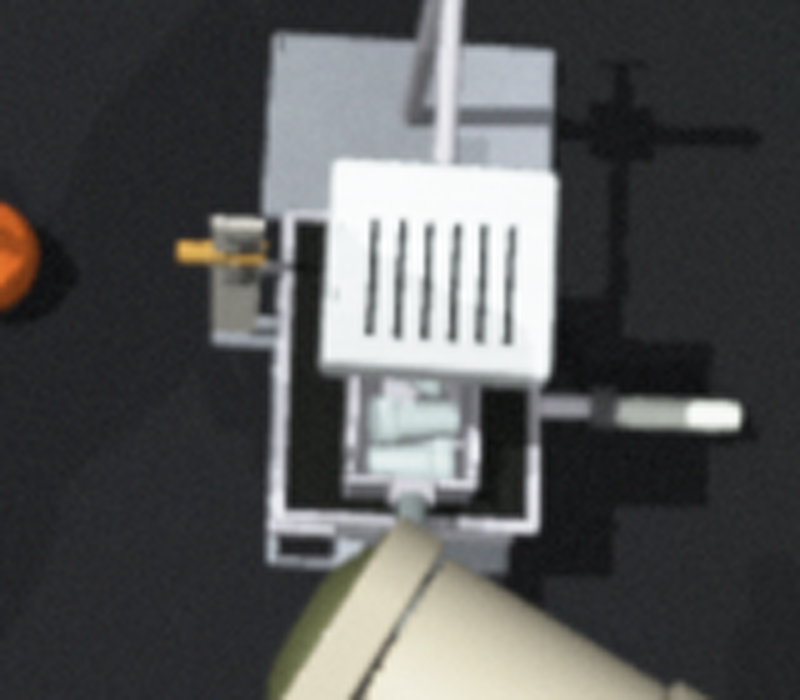

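```bash
python3 -m handwheel '[{"grip":50,"tx":0,"ty":0,"tz":13,"wx":0,"wy":0,"wz":-0.07},{"grip":50,"tx":0,"ty":0,"tz":16,"wx":0,"wy":0,"wz":-0.11},{"grip":50,"tx":0,"ty":0,"tz":16,"wx":0,"wy":0,"wz":-0.11},{"grip":50,"tx":0,"ty":0,"tz":16,"wx":0,"wy":0,"wz":-0.11},{"grip":50,"tx":0,"ty":0,"tz":16,"wx":0,"wy":0,"wz":-0.11},{"grip":50,"tx":0,"ty":0,"tz":16,"wx":0,"wy":0,"wz":-0.11},{"grip":50,"tx":0,"ty":0,"tz":13,"wx":0,"wy":0,"wz":-0.11},{"grip":50,"tx":0,"ty":0,"tz":0,"wx":0,"wy":0,"wz":0}]' 100
python3 -c "
from h import *
go([494,20,205])"
```

```text
time_s: 18.8
eef_pos: [363.2, 21.9, 234.4]
ee_rot: [-0.656, 0.665, 0.238, 0.267]
force: [-0.2, -0.3, -0.3]
grip_width: 0.585
t 18.8 p [363.2  21.9 234.4] zang 87.56 down [ 0.666  -0.0265 -0.7455] tool delta [ 77.9 109.1   3.6]
```

```bash
python3 -m handwheel '[{"grip":50,"tx":10,"ty":15,"tz":1,"wx":0,"wy":0,"wz":0},{"grip":50,"tx":16,"ty":22,"tz":1,"wx":0,"wy":0,"wz":0},{"grip":50,"tx":18,"ty":24,"tz":1,"wx":0,"wy":0,"wz":0},{"grip":50,"tx":16,"ty":22,"tz":1,"wx":0,"wy":0,"wz":0},{"grip":50,"tx":12,"ty":17,"tz":0,"wx":0,"wy":0,"wz":0},{"grip":50,"tx":6,"ty":9,"tz":0,"wx":0,"wy":0,"wz":0},{"grip":50,"tx":0,"ty":0,"tz":0,"wx":0,"wy":0,"wz":0},{"grip":50,"tx":0,"ty":0,"tz":0,"wx":0,"wy":0,"wz":0},{"grip":50,"tx":0,"ty":0,"tz":0,"wx":0,"wy":0,"wz":0}]' 100
python3 -c "
from h import *
import pickle
w=cap('wrist','w14')
pickle.dump(w,open('14.pkl','wb'))
go([494,20,205])
im=w['pixels'][:,:,::-1]
print(proj(w,[[633,-22,145]]))
"
```

```text
time_s: 19.55
eef_pos: [496.0, 17.8, 207.9]
ee_rot: [-0.655, 0.666, 0.237, 0.266]
force: [0.2, 0.9, -1.1]
grip_width: 0.585
t 19.6 p [495.9  17.7 208.3] zang 87.48 down [ 0.6658 -0.0293 -0.7455] tool delta [-3.7  1.1  2.2]
[[280.22265282 252.27365076]]
```

View pics/w14.png

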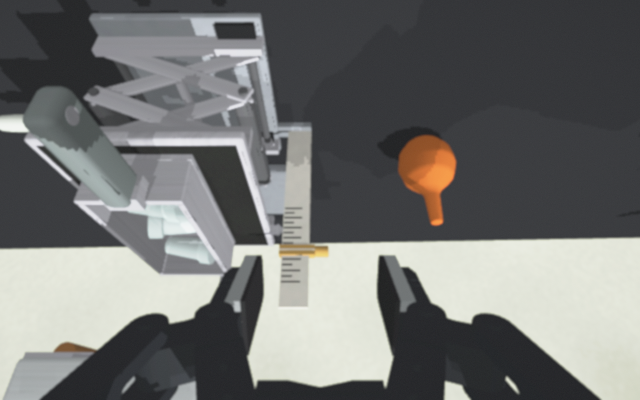

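```bash
python3 -c "
from h import *
import pickle
w=pickle.load(open('14.pkl','rb'))
im=w['pixels'][:,:,::-1][195:285,240:350]
cv2.imwrite('pics/w14c.png',cv2.resize(im,None,fx=7,fy=6.5,interpolation=cv2.INTER_CUBIC))
"
```

```text
(no output)
```

View pics/w14c.png

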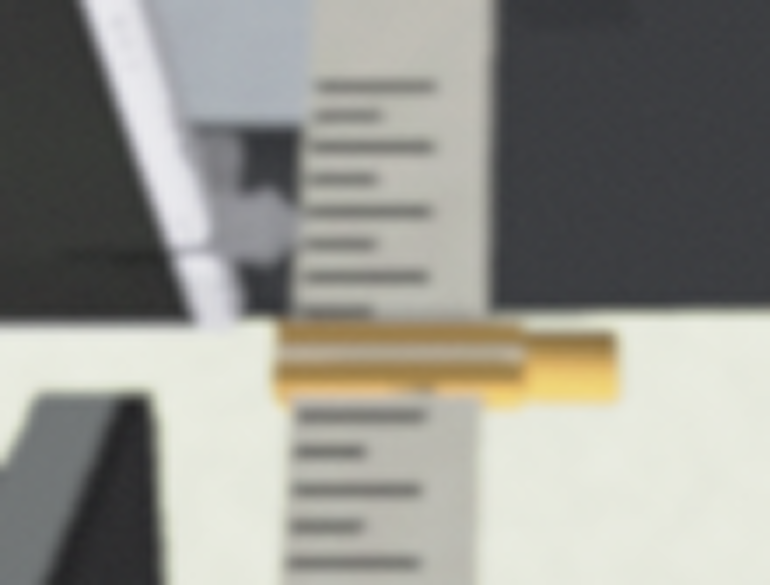

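```bash
python3 -c "
from h import *
import pickle
w=pickle.load(open('14.pkl','rb'))
C,_=ray(w,[(300,250)]);print('cam',C.round(1))
def pw(l): return (np.array(l,float)+.5)/np.array([7,6.5])-.5+np.array([240,195])
names=['tick85','tick147','tick211','tick276','tick415','tick490','tick563','rider line','rider up edge322','rider low edge 398','ptr tip','ptr 190','ptr265']
uv=pw([(375,85),(375,147),(370,211),(365,276),(360,415),(355,490),(355,563),(285,352),(285,322),(285,398),(296,227),(270,192),(270,265)])
for x in (628,633,638):
  C,d=ray(w,uv); k=(x-C[0])/d[:,0]; P=C+k[:,None]*d
  print(x); [print('  ',n,p[1:].round(1)) for n,p in zip(names,P)]
C,d=ray(w,[(281,306),(308,306)]);k=(633-C[0])/d[:,0];print('scale top',(C+k[:,None]*d).round(1))
"
```

```text
cam [343.3  25.1 262.5]
628
   tick85 [-11.7 103.6]
   tick147 [-11.4 113.5]
   tick211 [-11.6 123.3]
   tick276 [-11.9 133. ]
   tick415 [-11.7 152.7]
   tick490 [-11.9 162.9]
   tick563 [-11.5 172.4]
   rider line [-21.3 143.8]
   rider up edge322 [-21.6 139.5]
   rider low edge 398 [-21.  150.2]
   ptr tip [-20.9 125.5]
   ptr 190 [-24.6 120.1]
   ptr265 [-23.9 131.1]
633
   tick85 [-12.4 100.9]
   tick147 [-12.  110.9]
   tick211 [-12.3 120.9]
   tick276 [-12.5 130.7]
   tick415 [-12.4 150.8]
   tick490 [-12.5 161.1]
   tick563 [-12.1 170.9]
   rider line [-22.1 141.7]
   rider up edge322 [-22.4 137.3]
   rider low edge 398 [-21.8 148.3]
   ptr tip [-21.7 123.1]
   ptr 190 [-25.4 117.6]
   ptr265 [-24.8 128.8]
638
   tick85 [-13.   98.1]
   tick147 [-12.6 108.2]
   tick211 [-12.9 118.4]
   tick276 [-13.2 128.4]
   tick415 [-13.  148.9]
   tick490 [-13.2 159.4]
   tick563 [-12.8 169.3]
   rider line [-22.9 139.6]
   rider up edge322 [-23.2 135.2]
   rider low edge 398 [-22.6 146.3]
   ptr tip [-22.6 120.7]
   ptr 190 [-26.3 115.1]
   ptr265 [-25.6 126.5]
scale top [[633.  -18.8 191.2]
 [633.    3.  191.4]]
```

```bash
python3 -c "
from h import *
import pickle
c,t,w=pickle.load(open('13.pkl','rb'))
im=c['pixels'][:,:,::-1][190:230,220:260]
cv2.imwrite('pics/s13c.png',cv2.resize(im,None,fx=14,fy=14,interpolation=cv2.INTER_CUBIC))
im=t['pixels'][:,:,::-1][165:200,380:440]
cv2.imwrite('pics/t13c.png',cv2.resize(im,None,fx=13,fy=13,interpolation=cv2.INTER_CUBIC))
"
```

```text
(no output)
```

View pics/s13c.png

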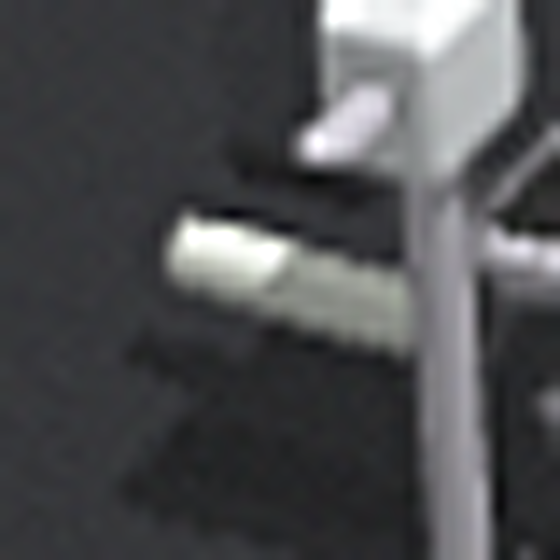

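View pics/t13c.png

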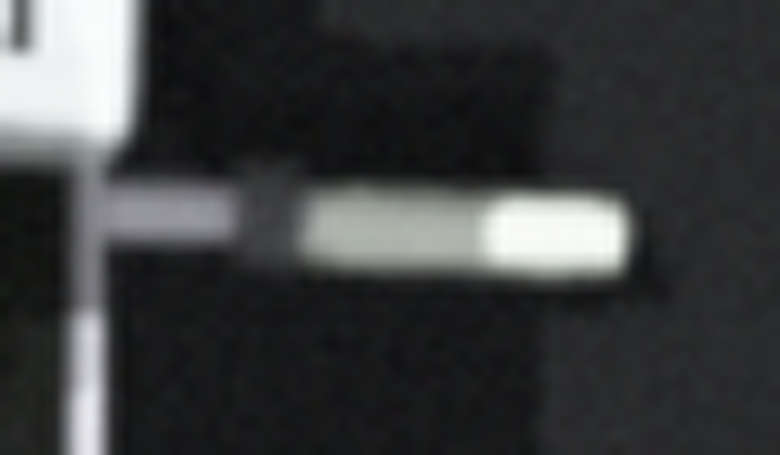

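```bash
python3 -c "
from h import *
import pickle
c,t,w=pickle.load(open('13.pkl','rb'))
pt=lambda l:(np.array(l,float)+.5)/13-.5+np.array([380,165])
ps=lambda l:(np.array(l,float)+.5)/14-.5+np.array([220,190])
for e in [(172,247),(172,252),(178,250)]:
  print(tri(t,pt([(630,237)]),c,ps([e])).round(1))
for z in (85,95,105,115): print(z,plane(t,pt([(630,237),(302,228)]),z).round(1).tolist(), plane(c,ps([(172,250)]),z).round(1).tolist())
"
```

```text
[[ 578.8 -280.6   32.9    2. ]]
[[ 579.1 -280.8   31.7    2.4]]
[[ 578.7 -280.    32.4    3.5]]
85 [[566.4, -269.2, 85.0], [568.1, -204.7, 85.0]] [[638.6, -241.2, 85.0]]
95 [[563.9, -266.8, 95.0], [565.6, -202.9, 95.0]] [[649.9, -234.0, 95.0]]
105 [[561.5, -264.5, 105.0], [563.1, -201.1, 105.0]] [[661.2, -226.7, 105.0]]
115 [[559.0, -262.1, 115.0], [560.6, -199.3, 115.0]] [[672.5, -219.5, 115.0]]
```

```bash
python3 -m handwheel '[{"grip":50,"tx":-12,"ty":-17,"tz":0,"wx":0,"wy":0,"wz":0},{"grip":50,"tx":-20,"ty":-28,"tz":0,"wx":0,"wy":0,"wz":0},{"grip":50,"tx":-22,"ty":-30,"tz":-5,"wx":0,"wy":0,"wz":0},{"grip":50,"tx":-18,"ty":-26,"tz":-10,"wx":0,"wy":0,"wz":0},{"grip":50,"tx":-6,"ty":-8,"tz":-20,"wx":0,"wy":0,"wz":0.08},{"grip":50,"tx":0,"ty":0,"tz":-30,"wx":0,"wy":0,"wz":0.11},{"grip":50,"tx":0,"ty":0,"tz":-35,"wx":0,"wy":0,"wz":0.11},{"grip":50,"tx":0,"ty":0,"tz":-35,"wx":0,"wy":0,"wz":0.11},{"grip":50,"tx":0,"ty":0,"tz":-35,"wx":0,"wy":0,"wz":0.11},{"grip":50,"tx":0,"ty":0,"tz":-35,"wx":0,"wy":0,"wz":0.11}]' 60
python3 -m handwheel '[{"grip":50,"tx":0,"ty":0,"tz":-30,"wx":0,"wy":0,"wz":0.1},{"grip":50,"tx":0,"ty":0,"tz":-18,"wx":0,"wy":0.05,"wz":0},{"grip":50,"tx":0,"ty":0,"tz":0,"wx":0,"wy":0.1,"wz":0},{"grip":50,"tx":0,"ty":0,"tz":0,"wx":0,"wy":0.12,"wz":0},{"grip":50,"tx":0,"ty":0,"tz":0,"wx":0,"wy":0.12,"wz":0},{"grip":50,"tx":0,"ty":0,"tz":0,"wx":0,"wy":0.12,"wz":0},{"grip":50,"tx":0,"ty":0,"tz":0,"wx":0,"wy":0.12,"wz":0},{"grip":50,"tx":0,"ty":0,"tz":0,"wx":0,"wy":0.12,"wz":0},{"grip":50,"tx":0,"ty":0,"tz":0,"wx":0,"wy":0.12,"wz":0},{"grip":50,"tx":0,"ty":0,"tz":0,"wx":0,"wy":0.12,"wz":0}]' 60
python3 -c "
from h import *
go([574,-262,200],-2.4)"
```

```text
time_s: 20.43
eef_pos: [355.8, -183.4, 238.4]
ee_rot: [-0.705, 0.707, 0.018, 0.05]
force: [-0.4, 1.1, -0.2]
grip_width: 0.587
time_s: 21.27
eef_pos: [354.0, -229.1, 238.0]
ee_rot: [-0.613, 0.614, -0.351, 0.352]
force: [-0.1, -0.7, 0.4]
grip_width: 0.587
t 21.27 p [ 354.  -229.1  238. ] zang 30.38 down [ 1.e-04 -7.e-04 -1.e+00] tool delta [139.6  38.  173.2]
rotvec tool [1.000e-04 5.721e-01 7.000e-04]
```

```bash
python3 -m handwheel '[{"grip":50,"tx":0,"ty":0,"tz":0,"wx":0,"wy":0.12,"wz":0},{"grip":50,"tx":0,"ty":0,"tz":0,"wx":0,"wy":0.12,"wz":0},{"grip":50,"tx":0,"ty":0,"tz":0,"wx":0,"wy":0.12,"wz":0},{"grip":50,"tx":0,"ty":0,"tz":0,"wx":0,"wy":0.12,"wz":0},{"grip":50,"tx":5,"ty":0,"tz":5,"wx":0,"wy":0.09,"wz":0},{"grip":50,"tx":9,"ty":0,"tz":20,"wx":0,"wy":0,"wz":0},{"grip":50,"tx":9,"ty":0,"tz":35,"wx":0,"wy":0,"wz":0},{"grip":50,"tx":0,"ty":5,"tz":38,"wx":0,"wy":0,"wz":0},{"grip":50,"tx":0,"ty":10,"tz":38,"wx":0,"wy":0,"wz":0},{"grip":50,"tx":0,"ty":15,"tz":35,"wx":0,"wy":0,"wz":0}]' 60
python3 -m handwheel '[{"grip":50,"tx":0,"ty":20,"tz":28,"wx":0,"wy":0,"wz":0},{"grip":50,"tx":0,"ty":20,"tz":15,"wx":0,"wy":0,"wz":0},{"grip":50,"tx":0,"ty":10,"tz":7,"wx":0,"wy":0,"wz":0},{"grip":50,"tx":0,"ty":5,"tz":0,"wx":0,"wy":0,"wz":0},{"grip":50,"tx":0,"ty":0,"tz":0,"wx":0,"wy":0,"wz":0},{"grip":50,"tx":0,"ty":0,"tz":0,"wx":0,"wy":0,"wz":0},{"grip":50,"tx":0,"ty":0,"tz":0,"wx":0,"wy":0,"wz":0}]' 60
python3 -c "
from h import *
import pickle
w=cap('wrist','w15')
pickle.dump(w,open('15.pkl','wb'))
go([576,-262,13],-2.4)
print(proj(w,[[578,-280,32.5],[575,-246,32.5],[575,-246,62]]))
"
```

```text
time_s: 22.1
eef_pos: [526.9, -257.7, 208.6]
ee_rot: [-0.491, 0.491, -0.507, 0.509]
force: [0.0, -0.5, 0.1]
grip_width: 0.587
time_s: 22.68
eef_pos: [574.8, -259.6, 154.4]
ee_rot: [-0.492, 0.491, -0.508, 0.509]
force: [0.3, -1.2, 0.7]
grip_width: 0.585
t 22.73 p [ 574.8 -259.6  154.2] zang -1.94 down [ 0.0018 -0.0014 -1.    ] tool delta [  2.2 141.2   1. ]
rotvec tool [-0.0018  0.0081  0.0013]
[[322.95183204 216.65088136]
 [317.63635529 175.0625828 ]
 [317.47232026 185.54957885]]
```

View pics/w15.png

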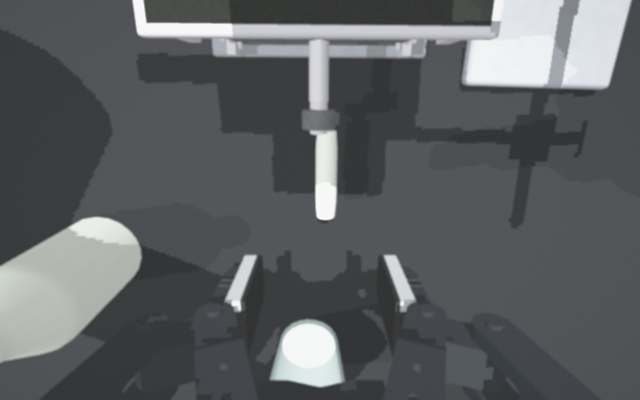

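```bash
python3 -c "
from h import *
import pickle
w=pickle.load(open('15.pkl','rb'))
for z in (30,35,40): print(z,plane(w,[(325.5,145),(326.5,180),(327,219)],z).round(1).tolist())
print('shaft z62',plane(w,[(319,60),(318.5,100)],62).round(1).tolist())
im=w['pixels'][:,:,::-1][0:240,120:520]
cv2.imwrite('pics/w15c.png',cv2.resize(im[80:230,150:250],None,fx=5,fy=4,interpolation=cv2.INTER_CUBIC))
print('platform edge z126',plane(w,[(140,36),(495,38)],126).round(1).tolist())
"
```

```text
30 [[581.7, -223.7, 30.0], [581.7, -250.8, 30.0], [581.2, -283.1, 30.0]]
35 [[581.6, -222.8, 35.0], [581.6, -249.5, 35.0], [581.1, -281.1, 35.0]]
40 [[581.6, -222.0, 40.0], [581.6, -248.1, 40.0], [581.1, -279.2, 40.0]]
shaft z62 [[578.8, -165.9, 62.0], [577.7, -189.6, 62.0]]
platform edge z126 [[500.5, -157.2, 126.0], [656.5, -163.2, 126.0]]
```

View pics/w15c.png

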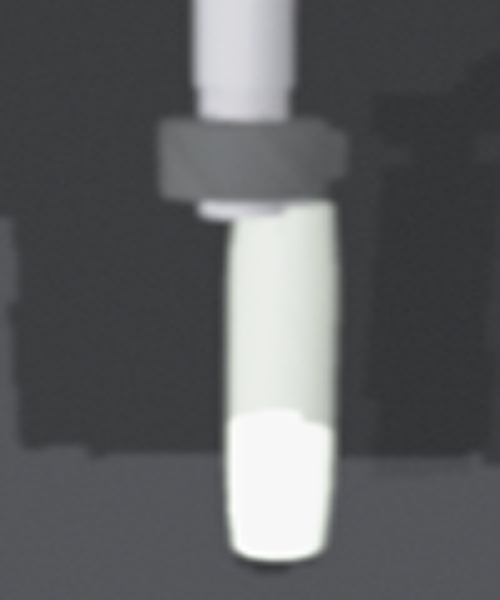

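```bash
python3 -m handwheel '[{"grip":50,"tx":1,"ty":10,"tz":3,"wx":0,"wy":0.005,"wz":0},{"grip":50,"tx":1,"ty":22,"tz":3.3,"wx":0,"wy":0,"wz":0},{"grip":50,"tx":0,"ty":28,"tz":0,"wx":0,"wy":0,"wz":0},{"grip":50,"tx":0,"ty":28,"tz":0,"wx":0,"wy":0,"wz":0},{"grip":50,"tx":0,"ty":22,"tz":0,"wx":0,"wy":0,"wz":0},{"grip":50,"tx":0,"ty":15,"tz":0,"wx":0,"wy":0,"wz":0},{"grip":50,"tx":0,"ty":10,"tz":0,"wx":0,"wy":0,"wz":0},{"grip":50,"tx":0,"ty":5,"tz":0,"wx":0,"wy":0,"wz":0},{"grip":50,"tx":0,"ty":0,"tz":0,"wx":0,"wy":0,"wz":0},{"grip":50,"tx":0,"ty":0,"tz":0,"wx":0,"wy":0,"wz":0}]' 40
python3 -c "
from h import *
import pickle
w=cap('wrist','w16')
go([581.3,-262,14],-2.2)
"
```

```text
time_s: 23.57
eef_pos: [581.8, -261.6, 13.3]
ee_rot: [-0.49, 0.49, -0.509, 0.51]
force: [0.8, -0.3, 1.7]
grip_width: 0.582
t 23.62 p [ 581.9 -261.7   13.6] zang -2.19 down [ 0.0016 -0.0011 -1.    ] tool delta [ 0.4 -0.4 -0.6]
rotvec tool [-0.0016  0.0002  0.001 ]
```

View pics/w16.png

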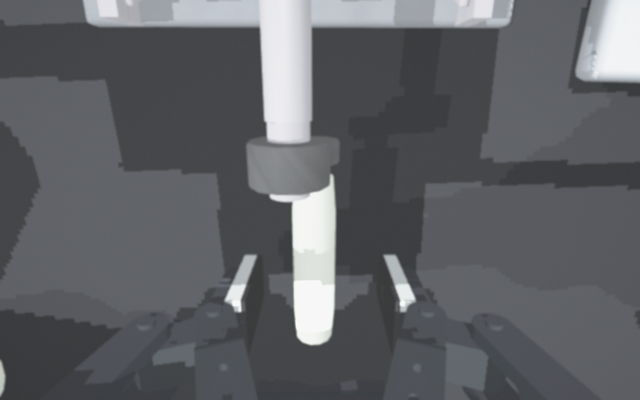

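```bash
python3 -m handwheel '[{"grip":30,"tx":0,"ty":0,"tz":-1.5,"wx":0,"wy":0,"wz":0},{"grip":22,"tx":0,"ty":0,"tz":0,"wx":0,"wy":0,"wz":0},{"grip":16,"tx":0,"ty":0,"tz":0,"wx":0,"wy":0,"wz":0},{"grip":10,"tx":0,"ty":0,"tz":0,"wx":0,"wy":0,"wz":0},{"grip":10,"tx":0,"ty":0,"tz":0,"wx":0,"wy":0,"wz":0},{"grip":10,"tx":0,"ty":0,"tz":0,"wx":0,"wy":0,"wz":0}]' 30
python3 -c "
from h import *
import pickle
s,p,R=pose();print(s['force'],s['grip_width']*85.4)
go([581.3,-262,14],-2.2)
w=cap('wrist','w17')
pickle.dump(w,open('17.pkl','wb'))
t=cap('top','t17',(360,140,440,220),8)
"
```

```text
time_s: 24.12
eef_pos: [579.9, -261.3, 12.9]
ee_rot: [-0.49, 0.49, -0.509, 0.51]
force: [-2.2, -0.2, 4.8]
grip_width: 0.177
[-2.19337468 -0.15407393  4.76515853] 15.090274529479377
t 24.12 p [ 579.9 -261.3   12.9] zang -2.18 down [ 2.e-04 -3.e-04 -1.e+00] tool delta [ 0.6 -1.1  1.4]
rotvec tool [-0.0002  0.0003  0.0003]
```

View pics/w17.png

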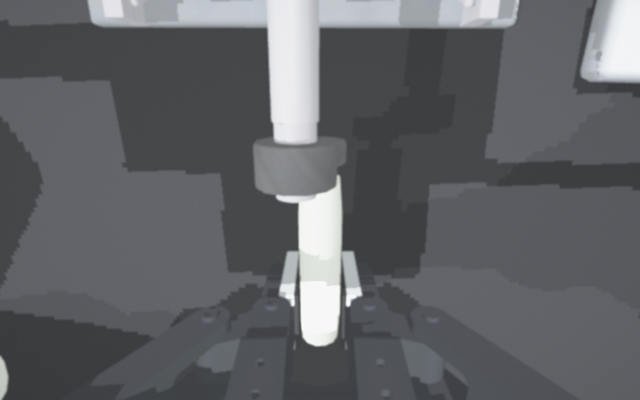

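```bash
cat > crank.py <<'E'
from h import *
import sys
cx,cz0,th0=574.8,42.4,2.967   # TCP circle centre at th0
def pos(th): return np.array([cx+30*np.sin(th), cz0+0.955*(th-th0)+30*np.cos(th)])
def rows(a,b,n):
    t=np.linspace(a,b,n+1); P=np.array([pos(x) for x in t]); D=np.diff(P,axis=0)
    for i,d in enumerate(D): print(i+1,"th %.2f"%t[i+1],"tz %.1f ty %.1f"%(d[0],-d[1]))
def theta():
    s,p,R=pose(); th=th0
    for _ in range(5):
        dx=p[0]-cx; dz=p[2]-cz0-0.955*(th-th0)
        a=np.arctan2(dx,dz); th=a+2*np.pi*np.round((TH-a)/2/np.pi)
    print("t %.2f"%s["time_s"],"th",round(th,3),"r",round(np.hypot(dx,dz),2),"F",s["force"].round(1),"p",p.round(1)); return th
if __name__=="__main__":
    a,b,n=map(float,sys.argv[1:4]); TH=a
    theta(); rows(a,b,int(n))
E
python3 crank.py 2.967 5.667 10
python3 -c "
from h import *
import pickle
w=pickle.load(open('17.pkl','rb'))
print('shaft z62',plane(w,[(294,60),(295,120)],62).round(1).tolist())
print(plane(w,[(320.5,200),(320,335)],33).round(1).tolist())"
```

```text
t 24.22 th 2.969 r 29.97 F [-2.9  0.2  4.7] p [ 579.9 -261.4   12.9]
1 th 3.24 tz -8.1 ty 0.1
2 th 3.51 tz -7.9 ty -2.1
3 th 3.78 tz -7.1 ty -4.1
4 th 4.05 tz -5.8 ty -5.9
5 th 4.32 tz -4.1 ty -7.2
6 th 4.59 tz -2.1 ty -8.1
7 th 4.86 tz 0.1 ty -8.3
8 th 5.13 tz 2.2 ty -8.0
9 th 5.40 tz 4.2 ty -7.1
10 th 5.67 tz 5.9 ty -5.8
shaft z62 [[578.0, -175.8, 62.0], [577.4, -190.3, 62.0]]
[[582.9, -221.7, 33.0], [580.5, -280.3, 33.0]]
```

```bash
python3 -m handwheel '[{"grip":10,"tx":0,"ty":0.1,"tz":-8.1,"wx":0,"wy":0,"wz":0},{"grip":10,"tx":0,"ty":-2.1,"tz":-7.9,"wx":0,"wy":0,"wz":0},{"grip":10,"tx":0,"ty":-4.1,"tz":-7.1,"wx":0,"wy":0,"wz":0},{"grip":10,"tx":0,"ty":-5.9,"tz":-5.8,"wx":0,"wy":0,"wz":0},{"grip":10,"tx":0,"ty":0,"tz":0,"wx":0,"wy":0,"wz":0},{"grip":10,"tx":0,"ty":0,"tz":0,"wx":0,"wy":0,"wz":0}]' 40
python3 crank.py 4.05 4.05 1
```

```text
time_s: 24.72
eef_pos: [550.3, -260.2, 24.6]
ee_rot: [0.49, -0.491, 0.51, -0.509]
force: [-2.7, -2.5, -1.0]
grip_width: 0.175
t 24.72 th 4.058 r 30.86 F [-2.7 -2.5 -1. ] p [ 550.3 -260.2   24.6]
1 th 4.05 tz 0.0 ty -0.0
```

```bash
python3 crank.py 4.05 10.05 20 | tail -20
```

```text
1 th 4.35 tz -4.4 ty -8.1
2 th 4.65 tz -1.9 ty -9.1
3 th 4.95 tz 0.8 ty -9.2
4 th 5.25 tz 3.4 ty -8.6
5 th 5.55 tz 5.7 ty -7.2
6 th 5.85 tz 7.5 ty -5.2
7 th 6.15 tz 8.6 ty -2.8
8 th 6.45 tz 9.0 ty -0.1
9 th 6.75 tz 8.5 ty 2.5
10 th 7.05 tz 7.3 ty 4.9
11 th 7.35 tz 5.5 ty 6.8
12 th 7.65 tz 3.1 ty 8.1
13 th 7.95 tz 0.5 ty 8.7
14 th 8.25 tz -2.2 ty 8.4
15 th 8.55 tz -4.7 ty 7.4
16 th 8.85 tz -6.7 ty 5.7
17 th 9.15 tz -8.2 ty 3.4
18 th 9.45 tz -8.9 ty 0.8
19 th 9.75 tz -8.8 ty -1.8
20 th 10.05 tz -8.0 ty -4.4
```

```bash
python3 -m handwheel '[{"grip":10,"tx":0,"ty":-8.1,"tz":-4.4,"wx":0,"wy":0,"wz":0},{"grip":10,"tx":0,"ty":-9.1,"tz":-1.9,"wx":0,"wy":0,"wz":0},{"grip":10,"tx":0,"ty":-9.2,"tz":0.8,"wx":0,"wy":0,"wz":0},{"grip":10,"tx":0,"ty":-8.6,"tz":3.4,"wx":0,"wy":0,"wz":0},{"grip":10,"tx":0,"ty":-7.2,"tz":5.7,"wx":0,"wy":0,"wz":0},{"grip":10,"tx":0,"ty":-5.2,"tz":7.5,"wx":0,"wy":0,"wz":0},{"grip":10,"tx":0,"ty":-2.8,"tz":8.6,"wx":0,"wy":0,"wz":0},{"grip":10,"tx":0,"ty":-0.1,"tz":9.0,"wx":0,"wy":0,"wz":0},{"grip":10,"tx":0,"ty":2.5,"tz":8.5,"wx":0,"wy":0,"wz":0},{"grip":10,"tx":0,"ty":4.9,"tz":7.3,"wx":0,"wy":0,"wz":0}]' 40
python3 crank.py 7.05 7.05 1 | head -1
```

```text
time_s: 25.55
eef_pos: [594.9, -261.9, 68.0]
ee_rot: [0.49, -0.491, 0.51, -0.509]
force: [-8.9, -2.6, -2.8]
grip_width: 0.173
t 25.55 th 7.028 r 29.6 F [-8.9 -2.6 -2.8] p [ 594.9 -261.9   68. ]
```

```bash
python3 -m handwheel '[{"grip":10,"tx":0,"ty":6.8,"tz":5.5,"wx":0,"wy":0,"wz":0},{"grip":10,"tx":0,"ty":8.1,"tz":3.1,"wx":0,"wy":0,"wz":0},{"grip":10,"tx":0,"ty":8.7,"tz":0.5,"wx":0,"wy":0,"wz":0},{"grip":10,"tx":0,"ty":8.4,"tz":-2.2,"wx":0,"wy":0,"wz":0},{"grip":10,"tx":0,"ty":7.4,"tz":-4.7,"wx":0,"wy":0,"wz":0},{"grip":10,"tx":0,"ty":5.7,"tz":-6.7,"wx":0,"wy":0,"wz":0},{"grip":10,"tx":0,"ty":3.4,"tz":-8.2,"wx":0,"wy":0,"wz":0},{"grip":10,"tx":0,"ty":0.8,"tz":-8.9,"wx":0,"wy":0,"wz":0},{"grip":10,"tx":0,"ty":-1.8,"tz":-8.8,"wx":0,"wy":0,"wz":0},{"grip":10,"tx":0,"ty":-4.4,"tz":-8.0,"wx":0,"wy":0,"wz":0}]' 40
python3 crank.py 10.05 10.05 1 | head -1
python3 crank.py 10.05 12.3 8|tail -8
python3 -c "
from h import *
cap('wrist','w18')
c=cap('scene','s18',(220,110,380,230),5)"
```

```text
time_s: 26.38
eef_pos: [556.8, -260.4, 24.5]
ee_rot: [-0.49, 0.49, -0.509, 0.51]
force: [1.4, -3.9, -5.4]
grip_width: 0.173
t 26.38 th 10.056 r 30.52 F [ 1.4 -3.9 -5.4] p [ 556.8 -260.4   24.5]
1 th 10.33 tz -6.1 ty -6.1
2 th 10.61 tz -4.2 ty -7.6
3 th 10.89 tz -2.0 ty -8.4
4 th 11.18 tz 0.3 ty -8.7
5 th 11.46 tz 2.6 ty -8.3
6 th 11.74 tz 4.8 ty -7.2
7 th 12.02 tz 6.5 ty -5.6
8 th 12.30 tz 7.7 ty -3.6
```

View pics/w18.png

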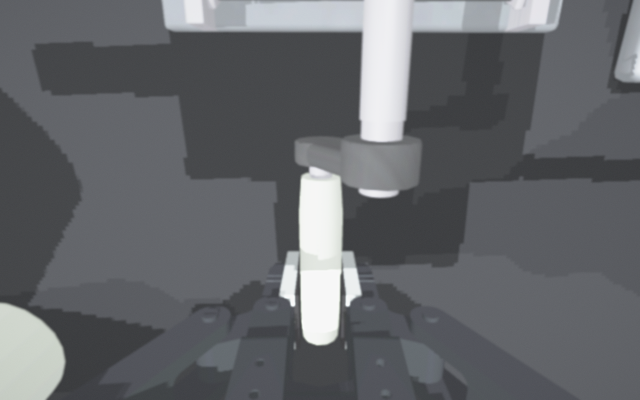

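View pics/s18.png

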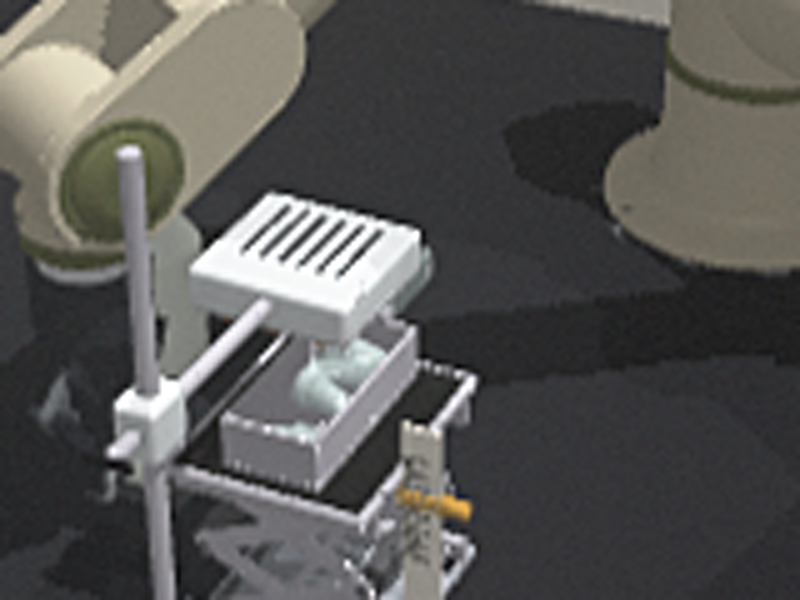

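```bash
python3 -m handwheel '[{"grip":10,"tx":0,"ty":-6.1,"tz":-6.1,"wx":0,"wy":0,"wz":0},{"grip":10,"tx":0,"ty":-7.6,"tz":-4.2,"wx":0,"wy":0,"wz":0},{"grip":10,"tx":0,"ty":-8.4,"tz":-2.0,"wx":0,"wy":0,"wz":0},{"grip":10,"tx":0,"ty":-8.7,"tz":0.3,"wx":0,"wy":0,"wz":0},{"grip":10,"tx":0,"ty":-8.3,"tz":2.6,"wx":0,"wy":0,"wz":0},{"grip":10,"tx":0,"ty":-7.2,"tz":4.8,"wx":0,"wy":0,"wz":0},{"grip":10,"tx":0,"ty":-5.6,"tz":6.5,"wx":0,"wy":0,"wz":0},{"grip":10,"tx":0,"ty":-3.6,"tz":7.7,"wx":0,"wy":0,"wz":0},{"grip":10,"tx":0,"ty":0,"tz":0,"wx":0,"wy":0,"wz":0},{"grip":10,"tx":0,"ty":0,"tz":0,"wx":0,"wy":0,"wz":0}]' 40
python3 crank.py 12.3 12.3 1 | head -1
```

```text
time_s: 27.32
eef_pos: [567.5, -260.9, 81.0]
ee_rot: [-0.491, 0.49, -0.508, 0.51]
force: [2.1, -2.7, 0.3]
grip_width: 0.167
t 27.32 th 12.326 r 30.52 F [ 2.1 -2.7  0.3] p [ 567.5 -260.9   81. ]
```

```bash
python3 -m handwheel '[{"grip":20,"tx":0,"ty":0,"tz":0,"wx":0,"wy":0,"wz":0},{"grip":40,"tx":0,"ty":0,"tz":0,"wx":0,"wy":0,"wz":0},{"grip":50,"tx":0,"ty":0,"tz":0,"wx":0,"wy":0,"wz":0},{"grip":50,"tx":0,"ty":-10,"tz":0,"wx":0,"wy":0,"wz":0},{"grip":50,"tx":0,"ty":-25,"tz":0,"wx":0,"wy":0,"wz":0},{"grip":50,"tx":0,"ty":-35,"tz":0,"wx":0,"wy":0,"wz":0},{"grip":50,"tx":0,"ty":-35,"tz":0,"wx":0,"wy":0,"wz":0},{"grip":50,"tx":0,"ty":-30,"tz":-10,"wx":0,"wy":0,"wz":0},{"grip":50,"tx":0,"ty":-15,"tz":-25,"wx":0,"wy":0,"wz":0},{"grip":50,"tx":0,"ty":-5,"tz":-38,"wx":0,"wy":0,"wz":0}]' 40
python3 -m handwheel '[{"grip":50,"tx":0,"ty":0,"tz":-40,"wx":0,"wy":0,"wz":0},{"grip":50,"tx":0,"ty":0,"tz":-40,"wx":0,"wy":0,"wz":0},{"grip":50,"tx":0,"ty":0,"tz":-35,"wx":0,"wy":0,"wz":0},{"grip":50,"tx":0,"ty":0,"tz":-20,"wx":0,"wy":-0.1,"wz":0},{"grip":50,"tx":0,"ty":0,"tz":0,"wx":0,"wy":-0.12,"wz":0},{"grip":50,"tx":0,"ty":0,"tz":0,"wx":0,"wy":-0.12,"wz":0},{"grip":50,"tx":0,"ty":0,"tz":0,"wx":0,"wy":-0.12,"wz":0},{"grip":50,"tx":0,"ty":0,"tz":0,"wx":0,"wy":-0.12,"wz":0},{"grip":50,"tx":0,"ty":0,"tz":0,"wx":0,"wy":-0.12,"wz":0},{"grip":50,"tx":0,"ty":0,"tz":0,"wx":0,"wy":-0.12,"wz":0}]' 40
python3 -c "
from h import *
go([350,25,238],87.5)"
```

```text
time_s: 28.15
eef_pos: [494.7, -258.2, 238.2]
ee_rot: [-0.491, 0.49, -0.507, 0.511]
force: [-0.1, -1.3, -1.0]
grip_width: 0.585
time_s: 28.98
eef_pos: [358.8, -252.7, 235.6]
ee_rot: [-0.654, 0.654, -0.27, 0.27]
force: [-0.1, -0.3, 0.7]
grip_width: 0.586
t 28.98 p [ 358.8 -252.7  235.6] zang 45.14 down [ 6.e-04 -5.e-04 -1.e+00] tool delta [-202.    -2.5  190.6]
rotvec tool [ 2.000e-04 -7.393e-01  8.000e-04]
```

```bash
python3 -m handwheel '[{"grip":50,"tx":0,"ty":0,"tz":0,"wx":0,"wy":-0.12,"wz":0},{"grip":50,"tx":0,"ty":0,"tz":0,"wx":0,"wy":-0.12,"wz":0},{"grip":50,"tx":0,"ty":0,"tz":0,"wx":0,"wy":-0.12,"wz":0},{"grip":50,"tx":0,"ty":0,"tz":0,"wx":0,"wy":-0.12,"wz":0},{"grip":50,"tx":0,"ty":0,"tz":0,"wx":0,"wy":-0.12,"wz":0},{"grip":50,"tx":0,"ty":0,"tz":10,"wx":0,"wy":-0.12,"wz":0},{"grip":50,"tx":0,"ty":0,"tz":25,"wx":0,"wy":-0.02,"wz":0},{"grip":50,"tx":16,"ty":0,"tz":31,"wx":0,"wy":0,"wz":-0.1},{"grip":50,"tx":16,"ty":2,"tz":31,"wx":0,"wy":0,"wz":-0.117},{"grip":50,"tx":15.5,"ty":4,"tz":31,"wx":0,"wy":0,"wz":-0.117}]' 40
python3 -m handwheel '[{"grip":50,"tx":15,"ty":5.5,"tz":31,"wx":0,"wy":0,"wz":-0.117},{"grip":50,"tx":14,"ty":7,"tz":31,"wx":0,"wy":0,"wz":-0.117},{"grip":50,"tx":13,"ty":9,"tz":31,"wx":0,"wy":0,"wz":-0.117},{"grip":50,"tx":12,"ty":10,"tz":31,"wx":0,"wy":0,"wz":-0.117},{"grip":50,"tx":11,"ty":12,"tz":20,"wx":0,"wy":0,"wz":-0.117},{"grip":50,"tx":9,"ty":13,"tz":8,"wx":0,"wy":0,"wz":-0.117},{"grip":50,"tx":0,"ty":0,"tz":0,"wx":0,"wy":0,"wz":0},{"grip":50,"tx":0,"ty":0,"tz":0,"wx":0,"wy":0,"wz":0}]' 40
python3 -c "
from h import *
go([504,25,185])
w=cap('wrist','w19')"
```

```text
time_s: 29.82
eef_pos: [415.8, -126.3, 235.1]
ee_rot: [-0.693, 0.7, 0.103, 0.137]
force: [0.7, -0.9, -0.3]
grip_width: 0.585
time_s: 30.48
eef_pos: [505.1, 14.8, 246.5]
ee_rot: [-0.628, 0.637, 0.302, 0.328]
force: [-0.0, -0.6, 0.2]
grip_width: 0.589
t 30.48 p [505.1  14.8 246.5] zang 87.78 down [ 0.7974 -0.0279 -0.6028] tool delta [-50.   35.9   9.9]
```

View pics/w19.png

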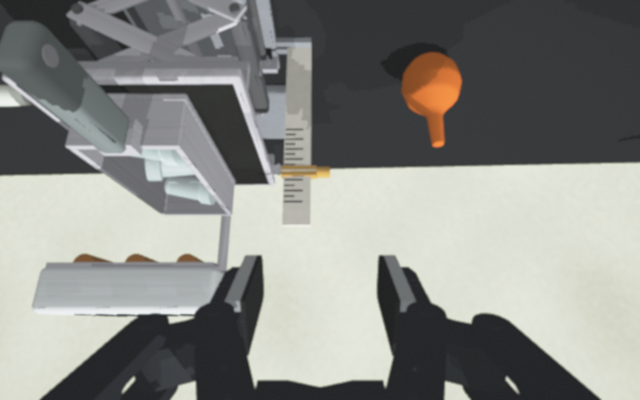

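```bash
python3 -m handwheel '[{"grip":50,"tx":-12,"ty":9,"tz":4,"wx":0,"wy":0,"wz":0},{"grip":50,"tx":-20,"ty":15,"tz":4,"wx":0,"wy":0,"wz":0},{"grip":50,"tx":-14,"ty":10,"tz":0,"wx":0,"wy":0,"wz":0},{"grip":50,"tx":-5,"ty":4,"tz":0,"wx":0,"wy":0,"wz":0},{"grip":50,"tx":0,"ty":0,"tz":0,"wx":0,"wy":0,"wz":0},{"grip":50,"tx":0,"ty":0,"tz":0,"wx":0,"wy":0,"wz":0},{"grip":50,"tx":0,"ty":0,"tz":0,"wx":0,"wy":0,"wz":0}]' 40
python3 -c "
from h import *
import pickle
w=cap('wrist','w20')
pickle.dump(w,open('20.pkl','wb'))
go([504,25,185])
C,_=ray(w,[(300,250)]);print(C)
u=proj(w,[[633,-22,143]])[0].astype(int);print(u)
im=w['pixels'][:,:,::-1][u[1]-45:u[1]+45,u[0]-40:u[0]+70];print(u[0]-40,u[1]-45)
cv2.imwrite('pics/w20c.png',cv2.resize(im,None,fx=7,fy=6.5,interpolation=cv2.INTER_CUBIC))
"
```

```text
time_s: 31.12
eef_pos: [505.7, 31.4, 211.7]
ee_rot: [-0.631, 0.647, 0.285, 0.32]
force: [-0.1, -0.6, 0.6]
grip_width: 0.585
t 31.17 p [505.6  31.5 211.7] zang 86.89 down [ 0.7732 -0.0415 -0.6328] tool delta [-21.4  15.9  -6.6]
[346.62900009  40.74793824 241.54890545]
[264 215]
224 170
```

View pics/w20c.png

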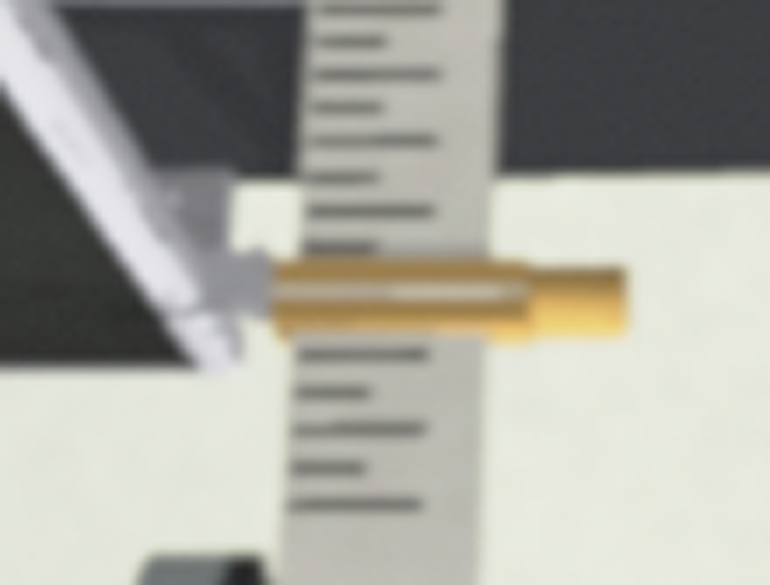

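```bash
python3 -c "
from h import *
s=sense();print(s['joints'].round(3))
C=cap('scene'); print(-C['R'].T@C['t'])
import pickle
w=pickle.load(open('20.pkl','rb'))
pw=lambda l:(np.array(l,float)+.5)/np.array([7,6.5])-.5+np.array([224,170])
uv=pw([(275,262),(278,292),(285,340),(625,268),(272,250),(265,320),(268,285),(370,211),(370,355)])
C,d=ray(w,uv)
for x in (630,633,636):
  k=(x-C[0])/d[:,0]; P=C+k[:,None]*d; print(x,P[:,1:].round(1).tolist())
"
```

```text
[-0.248 -0.02   2.224  1.19   0.161 -2.879]
[1704.03588962  442.05639616 1027.92557242]
630 [[-23.1, 139.0], [-22.5, 143.1], [-21.2, 149.7], [19.6, 140.6], [-23.5, 137.3], [-23.8, 146.9], [-23.7, 142.1], [-11.7, 132.1], [-10.9, 151.9]]
633 [[-23.7, 137.9], [-23.1, 142.1], [-21.9, 148.7], [19.4, 139.6], [-24.2, 136.2], [-24.5, 145.9], [-24.4, 141.1], [-12.3, 130.9], [-11.4, 151.0]]
636 [[-24.4, 136.8], [-23.8, 141.0], [-22.5, 147.8], [19.1, 138.5], [-24.9, 135.1], [-25.2, 144.9], [-25.1, 140.0], [-12.8, 129.7], [-12.0, 150.0]]
```

```bash
python3 -c "
from h import *
import pickle
c,t,w=pickle.load(open('13.pkl','rb'))
im=t['pixels'][:,:,::-1][138:173,310:350]
cv2.imwrite('pics/t13d.png',cv2.resize(im,None,fx=16,fy=16,interpolation=cv2.INTER_CUBIC))
t=cap('top')
im=t['pixels'][:,:,::-1][138:173,310:350]
cv2.imwrite('pics/t20d.png',cv2.resize(im,None,fx=16,fy=16,interpolation=cv2.INTER_CUBIC))
pickle.dump(t,open('20t.pkl','wb'))
"
```

```text
(no output)
```

View pics/t13d.png

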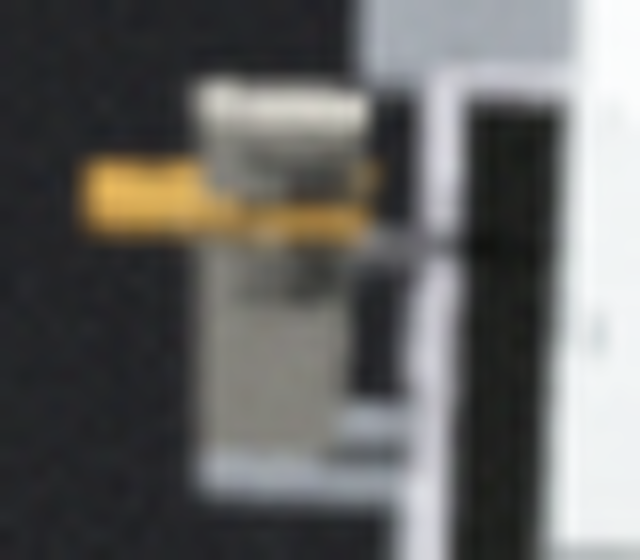

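View pics/t20d.png

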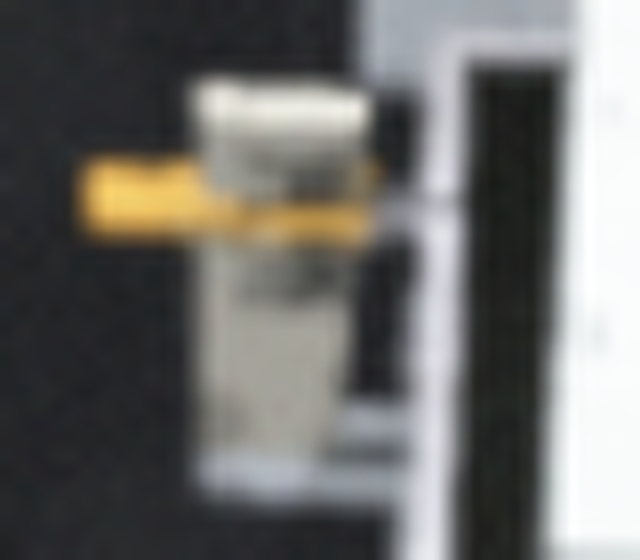

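```bash
python3 -c "
from h import *
import pickle
t=pickle.load(open('20t.pkl','rb')); t13=pickle.load(open('13.pkl','rb'))[1]
pt=lambda l:(np.array(l,float)+.5)/16-.5+np.array([310,138])
print('ptr now',[plane(t,pt([(398,y)]),141.5)[0].round(1).tolist() for y in (193,213,232)])
print('ptr 13',[plane(t13,pt([(390,y)]),123.5)[0].round(1).tolist() for y in (232,248,268)])
print('rider back top',plane(t,pt([(376,160),(140,155)]),147.6).round(1).tolist())
print('rider front bottom',plane(t,pt([(370,240),(140,240)]),138.6).round(1).tolist())
print('scale top back/front',plane(t,pt([(280,80),(280,135)]),191).round(1).tolist())
print('scale foot',plane(t,pt([(270,455)]),8).round(1).tolist())
"
```

```text
ptr now [[636.4, -28.4, 141.5], [633.2, -28.3, 141.5], [630.1, -28.3, 141.5]]
ptr 13 [[635.8, -27.6, 123.5], [633.2, -27.6, 123.5], [629.9, -27.6, 123.5]]
rider back top [[639.7, -24.8, 147.6], [640.5, 11.5, 147.6]]
rider front bottom [[629.7, -24.1, 138.6], [629.7, 11.5, 138.6]]
scale top back/front [[637.8, -9.6, 191.0], [629.3, -9.6, 191.0]]
scale foot [[632.4, -9.8, 8.0]]
```

```bash
python3 -m handwheel '[{"grip":50,"tx":8,"ty":-6,"tz":-2,"wx":0,"wy":0,"wz":0.04},{"grip":50,"tx":8,"ty":-10,"tz":-4,"wx":0,"wy":0,"wz":0.08},{"grip":50,"tx":0,"ty":-15,"tz":-6,"wx":0,"wy":0,"wz":0.1}]' 40
python3 -c "
from h import *
s=sense();print(s['joints'].round(3))
go([352,-252,238],87.5)"
```

```text
time_s: 31.52
eef_pos: [502.7, 35.0, 226.6]
ee_rot: [0.654, -0.648, -0.265, -0.288]
force: [-0.1, 1.2, 0.3]
grip_width: 0.584
[-0.258 -0.053  2.157  0.632  0.307 -2.328]
t 31.52 p [502.7  35.  226.6] zang 88.5 down [ 0.7193 -0.0046 -0.6947] tool delta [ -87.  -115.  -290.6]
rotvec tool [-0.0264  0.0083  0.8023]
```

```bash
python3 -m handwheel '[{"grip":50,"tx":-13,"ty":-13.5,"tz":-10,"wx":0,"wy":0,"wz":0.1},{"grip":50,"tx":-14.5,"ty":-12,"tz":-25,"wx":0,"wy":0,"wz":0.1},{"grip":50,"tx":-15.5,"ty":-10.5,"tz":-33,"wx":0,"wy":0,"wz":0.1},{"grip":50,"tx":-16.5,"ty":-9,"tz":-35,"wx":0,"wy":0,"wz":0.1},{"grip":50,"tx":-17.5,"ty":-7.5,"tz":-35,"wx":0,"wy":0,"wz":0.1},{"grip":50,"tx":-18,"ty":-5.5,"tz":-35,"wx":0,"wy":0,"wz":0.1},{"grip":50,"tx":-18.5,"ty":-4,"tz":-35,"wx":0,"wy":0,"wz":0.1},{"grip":50,"tx":-19,"ty":-2,"tz":-35,"wx":0,"wy":0,"wz":0.1},{"grip":50,"tx":-10,"ty":0,"tz":-25,"wx":0,"wy":0.05,"wz":0},{"grip":50,"tx":0,"ty":0,"tz":-12,"wx":0,"wy":0.1,"wz":0}]' 40
python3 -m handwheel '[{"grip":50,"tx":0,"ty":0,"tz":0,"wx":0,"wy":0.12,"wz":0},{"grip":50,"tx":0,"ty":0,"tz":0,"wx":0,"wy":0.12,"wz":0},{"grip":50,"tx":0,"ty":0,"tz":0,"wx":0,"wy":0.12,"wz":0},{"grip":50,"tx":0,"ty":0,"tz":0,"wx":0,"wy":0.12,"wz":0},{"grip":50,"tx":0,"ty":0,"tz":0,"wx":0,"wy":0.12,"wz":0},{"grip":50,"tx":0,"ty":0,"tz":0,"wx":0,"wy":0.12,"wz":0},{"grip":50,"tx":0,"ty":0,"tz":0,"wx":0,"wy":0.12,"wz":0},{"grip":50,"tx":0,"ty":0,"tz":0,"wx":0,"wy":0.12,"wz":0},{"grip":50,"tx":0,"ty":0,"tz":0,"wx":0,"wy":0.12,"wz":0},{"grip":50,"tx":0,"ty":0,"tz":0,"wx":0,"wy":0.12,"wz":0}]' 40
python3 -c "
from h import *
go([567.5,-261,200],-2.2)"
```

```text
time_s: 32.35
eef_pos: [335.1, -242.4, 219.0]
ee_rot: [0.712, -0.697, 0.059, -0.067]
force: [0.5, 0.7, -0.5]
grip_width: 0.587
time_s: 33.18
eef_pos: [336.2, -239.8, 219.3]
ee_rot: [0.554, -0.536, 0.451, -0.449]
force: [-0.4, 0.1, -0.6]
grip_width: 0.588
t 33.18 p [ 336.2 -239.8  219.3] zang 10.88 down [ 0.0136  0.0208 -0.9997] tool delta [ 64.9  22.  222.7]
rotvec tool [-0.0152  0.2284 -0.0197]
```

```bash
python3 -m handwheel '[{"grip":50,"tx":0,"ty":0,"tz":0,"wx":-0.008,"wy":0.115,"wz":-0.01},{"grip":50,"tx":0,"ty":0,"tz":5,"wx":-0.007,"wy":0.113,"wz":-0.01},{"grip":50,"tx":6,"ty":0,"tz":20,"wx":0,"wy":0,"wz":0},{"grip":50,"tx":6,"ty":0,"tz":35,"wx":0,"wy":0,"wz":0},{"grip":50,"tx":0,"ty":0,"tz":40,"wx":0,"wy":0,"wz":0},{"grip":50,"tx":0,"ty":5,"tz":40,"wx":0,"wy":0,"wz":0},{"grip":50,"tx":0,"ty":8,"tz":38,"wx":0,"wy":0,"wz":0},{"grip":50,"tx":0,"ty":10,"tz":30,"wx":0,"wy":0,"wz":0},{"grip":50,"tx":0,"ty":5,"tz":16,"wx":0,"wy":0,"wz":0},{"grip":50,"tx":0,"ty":0,"tz":7,"wx":0,"wy":0,"wz":0}]' 40
python3 -m handwheel '[{"grip":50,"tx":0,"ty":0,"tz":0,"wx":0,"wy":0,"wz":0},{"grip":50,"tx":0,"ty":0,"tz":0,"wx":0,"wy":0,"wz":0}]' 40
python3 -c "
from h import *
go([567.5,-261,81],-2.2)
cap('wrist','w21')"
```

```text
time_s: 34.02
eef_pos: [568.0, -257.9, 189.3]
ee_rot: [0.492, -0.492, 0.508, -0.507]
force: [-1.9, -0.5, -0.6]
grip_width: 0.587
time_s: 34.18
eef_pos: [566.3, -258.6, 191.8]
ee_rot: [-0.492, 0.492, -0.508, 0.508]
force: [0.2, 0.2, 0.4]
grip_width: 0.585
t 34.18 p [ 566.3 -258.6  191.8] zang -1.83 down [ 5.e-04 -3.e-04 -1.e+00] tool delta [  2.4 110.8   1.2]
rotvec tool [-0.0005  0.0065  0.0003]
```

View pics/w21.png

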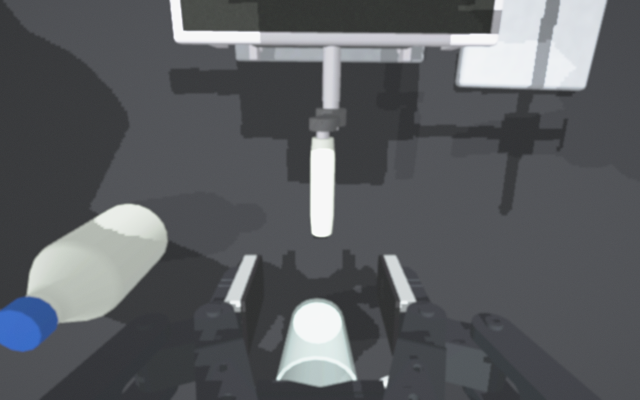

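Sleeve is at about (321, 190), centred between the fingers. Descending and re-gripping.

```bash
python3 -m handwheel '[{"grip":50,"tx":2.4,"ty":12,"tz":1,"wx":0,"wy":0.006,"wz":0},{"grip":50,"tx":0,"ty":28,"tz":0,"wx":0,"wy":0,"wz":0},{"grip":50,"tx":0,"ty":30,"tz":0,"wx":0,"wy":0,"wz":0},{"grip":50,"tx":0,"ty":22,"tz":0,"wx":0,"wy":0,"wz":0},{"grip":50,"tx":0,"ty":12,"tz":0,"wx":0,"wy":0,"wz":0},{"grip":50,"tx":0,"ty":6.5,"tz":0,"wx":0,"wy":0,"wz":0},{"grip":40,"tx":0,"ty":0,"tz":0,"wx":0,"wy":0,"wz":0},{"grip":25,"tx":0,"ty":0,"tz":0,"wx":0,"wy":0,"wz":0},{"grip":18,"tx":0,"ty":0,"tz":0,"wx":0,"wy":0,"wz":0},{"grip":10,"tx":0,"ty":0,"tz":0,"wx":0,"wy":0,"wz":0}]' 40
python3 -m handwheel '[{"grip":10,"tx":0,"ty":0,"tz":0,"wx":0,"wy":0,"wz":0},{"grip":10,"tx":0,"ty":0,"tz":0,"wx":0,"wy":0,"wz":0},{"grip":10,"tx":0,"ty":0,"tz":0,"wx":0,"wy":0,"wz":0}]' 40
python3 crank.py 12.33 13.43 5
```

```text
time_s: 35.07
eef_pos: [568.3, -261.2, 82.3]
ee_rot: [-0.491, 0.49, -0.508, 0.51]
force: [-2.4, -0.9, 4.0]
grip_width: 0.17
time_s: 35.32
eef_pos: [568.3, -261.3, 82.1]
ee_rot: [-0.491, 0.49, -0.508, 0.51]
force: [-2.9, -1.0, 6.5]
grip_width: 0.17
t 35.32 th 12.357 r 31.39 F [-2.9 -1.   6.5] p [ 568.3 -261.3   82.1]
1 th 12.55 tz 6.5 ty -1.0
2 th 12.77 tz 6.6 ty 0.4
3 th 12.99 tz 6.3 ty 1.8
4 th 13.21 tz 5.7 ty 3.1
5 th 13.43 tz 4.8 ty 4.3
```

```bash
python3 -m handwheel '[{"grip":10,"tx":0,"ty":-0.9,"tz":6.5,"wx":0,"wy":0,"wz":0},{"grip":10,"tx":0,"ty":0.4,"tz":6.6,"wx":0,"wy":0,"wz":0},{"grip":10,"tx":0,"ty":1.8,"tz":6.3,"wx":0,"wy":0,"wz":0},{"grip":10,"tx":0,"ty":3.1,"tz":5.7,"wx":0,"wy":0,"wz":0},{"grip":10,"tx":0,"ty":4.2,"tz":4.8,"wx":0,"wy":0,"wz":0},{"grip":10,"tx":0,"ty":0,"tz":0,"wx":0,"wy":0,"wz":0},{"grip":10,"tx":0,"ty":0,"tz":0,"wx":0,"wy":0,"wz":0}]' 40
python3 crank.py 13.43 13.43 1
```

```text
time_s: 35.9
eef_pos: [598.1, -262.3, 71.3]
ee_rot: [-0.491, 0.49, -0.509, 0.51]
force: [-0.1, -4.7, -3.7]
grip_width: 0.169
t 35.90 th 13.456 r 29.94 F [-0.1 -4.7 -3.7] p [ 598.1 -262.3   71.3]
1 th 13.43 tz 0.0 ty -0.0
```

```bash
python3 -m handwheel '[{"grip":20,"tx":0,"ty":0,"tz":0,"wx":0,"wy":0,"wz":0},{"grip":40,"tx":0,"ty":0,"tz":0,"wx":0,"wy":0,"wz":0},{"grip":50,"tx":0,"ty":0,"tz":0,"wx":0,"wy":0,"wz":0},{"grip":50,"tx":0,"ty":-10,"tz":0,"wx":0,"wy":0,"wz":0},{"grip":50,"tx":0,"ty":-25,"tz":0,"wx":0,"wy":0,"wz":0},{"grip":50,"tx":0,"ty":-35,"tz":0,"wx":0,"wy":0,"wz":0},{"grip":50,"tx":0,"ty":-38,"tz":0,"wx":0,"wy":0,"wz":0},{"grip":50,"tx":0,"ty":-35,"tz":-10,"wx":0,"wy":0,"wz":0},{"grip":50,"tx":0,"ty":-20,"tz":-30,"wx":0,"wy":0,"wz":0},{"grip":50,"tx":0,"ty":-5,"tz":-40,"wx":0,"wy":0,"wz":0}]' 40
python3 -m handwheel '[{"grip":50,"tx":0,"ty":0,"tz":-40,"wx":0,"wy":0,"wz":0},{"grip":50,"tx":0,"ty":0,"tz":-40,"wx":0,"wy":0,"wz":0},{"grip":50,"tx":0,"ty":0,"tz":-40,"wx":0,"wy":0,"wz":0},{"grip":50,"tx":0,"ty":0,"tz":-30,"wx":0,"wy":0,"wz":0},{"grip":50,"tx":0,"ty":0,"tz":-12,"wx":0,"wy":-0.1,"wz":0},{"grip":50,"tx":0,"ty":0,"tz":0,"wx":0,"wy":-0.12,"wz":0},{"grip":50,"tx":0,"ty":0,"tz":0,"wx":0,"wy":-0.12,"wz":0},{"grip":50,"tx":0,"ty":0,"tz":0,"wx":0,"wy":-0.12,"wz":0},{"grip":50,"tx":0,"ty":0,"tz":0,"wx":0,"wy":-0.12,"wz":0},{"grip":50,"tx":0,"ty":0,"tz":0,"wx":0,"wy":-0.12,"wz":0}]' 40
python3 -m handwheel '[{"grip":50,"tx":0,"ty":0,"tz":0,"wx":0,"wy":-0.12,"wz":0},{"grip":50,"tx":0,"ty":0,"tz":0,"wx":0,"wy":-0.12,"wz":0},{"grip":50,"tx":0,"ty":0,"tz":0,"wx":0,"wy":-0.12,"wz":0},{"grip":50,"tx":0,"ty":0,"tz":0,"wx":0,"wy":-0.12,"wz":0},{"grip":50,"tx":0,"ty":0,"tz":0,"wx":0,"wy":-0.12,"wz":0},{"grip":50,"tx":0,"ty":0,"tz":0,"wx":0,"wy":-0.12,"wz":0},{"grip":50,"tx":0,"ty":0,"tz":10,"wx":0,"wy":-0.12,"wz":0},{"grip":50,"tx":0,"ty":0,"tz":25,"wx":0,"wy":-0.02,"wz":0},{"grip":50,"tx":0,"ty":0,"tz":35,"wx":0,"wy":0,"wz":0},{"grip":50,"tx":0,"ty":0,"tz":38,"wx":0,"wy":0,"wz":0}]' 40
python3 -c "
from h import *
go([355,15,238],87.5)"
```

```text
time_s: 36.73
eef_pos: [518.8, -259.1, 244.6]
ee_rot: [-0.492, 0.49, -0.506, 0.512]
force: [-0.2, -0.6, 0.7]
grip_width: 0.584
time_s: 37.57
eef_pos: [355.9, -252.6, 241.0]
ee_rot: [0.636, -0.636, 0.308, -0.309]
force: [0.2, 0.2, -0.2]
grip_width: 0.586
time_s: 38.4
eef_pos: [362.8, -144.2, 240.7]
ee_rot: [-0.707, 0.707, -0.017, 0.018]
force: [1.9, 0.4, 0.2]
grip_width: 0.581
t 38.4 p [ 362.8 -144.2  240.7] zang 87.13 down [ 1.5e-03 -3.0e-04 -1.0e+00] tool delta [-15.8   2.7 158.6]
rotvec tool [ 0.0002 -0.0065  0.0015]
```

```bash
python3 -m handwheel '[{"grip":50,"tx":0,"ty":0,"tz":35,"wx":0,"wy":0,"wz":-0.08},{"grip":50,"tx":0,"ty":0,"tz":32,"wx":0,"wy":0,"wz":-0.11},{"grip":50,"tx":0,"ty":0,"tz":30,"wx":0,"wy":0,"wz":-0.11},{"grip":50,"tx":0,"ty":0,"tz":25,"wx":0,"wy":0,"wz":-0.11},{"grip":50,"tx":0,"ty":0,"tz":20,"wx":0,"wy":0,"wz":-0.11},{"grip":50,"tx":0,"ty":0,"tz":10,"wx":0,"wy":0,"wz":-0.11},{"grip":50,"tx":2,"ty":8,"tz":5,"wx":0,"wy":0,"wz":-0.11},{"grip":50,"tx":6,"ty":25,"tz":0,"wx":0,"wy":0,"wz":0},{"grip":50,"tx":8,"ty":33,"tz":0,"wx":0,"wy":0,"wz":0},{"grip":50,"tx":7,"ty":30,"tz":0,"wx":0,"wy":0,"wz":0}]' 40
python3 -m handwheel '[{"grip":50,"tx":4,"ty":20,"tz":0,"wx":0,"wy":0,"wz":0},{"grip":50,"tx":2,"ty":10,"tz":0,"wx":0,"wy":0,"wz":0},{"grip":50,"tx":0,"ty":0,"tz":0,"wx":0,"wy":0,"wz":0},{"grip":50,"tx":0,"ty":0,"tz":0,"wx":0,"wy":0,"wz":0},{"grip":50,"tx":0,"ty":0,"tz":0,"wx":0,"wy":0,"wz":0},{"grip":50,"tx":0,"ty":0,"tz":0,"wx":0,"wy":0,"wz":0}]' 40
python3 -c "
from h import *
import pickle
s=sense();print(s['joints'].round(3))
w=cap('wrist','w22')
pickle.dump(w,open('22.pkl','wb'))
go([470,15,165])
C,_=ray(w,[(300,250)]);print(C)
u=proj(w,[[633,-22,143]])[0].astype(int);print(u)
im=w['pixels'][:,:,::-1][u[1]-45:u[1]+45,u[0]-40:u[0]+70];print(u[0]-40,u[1]-45)
cv2.imwrite('pics/w22c.png',cv2.resize(im,None,fx=7,fy=6.5,interpolation=cv2.INTER_CUBIC))
"
```

```text
time_s: 39.23
eef_pos: [452.9, 7.8, 184.8]
ee_rot: [-0.652, 0.665, 0.241, 0.273]
force: [0.8, 0.3, 0.4]
grip_width: 0.586
time_s: 39.73
eef_pos: [476.1, 6.6, 167.0]
ee_rot: [-0.652, 0.665, 0.24, 0.272]
force: [0.0, -0.6, -0.6]
grip_width: 0.588
[-0.343  0.003  2.265  0.919  0.249 -2.695]
t 39.78 p [476.2   6.5 166.9] zang 87.22 down [ 0.6752 -0.033  -0.7369] tool delta [-6.1 -3.   8.2]
[322.81189887  14.72404348 219.45845968]
[294 300]
254 255
```

View pics/w22c.png

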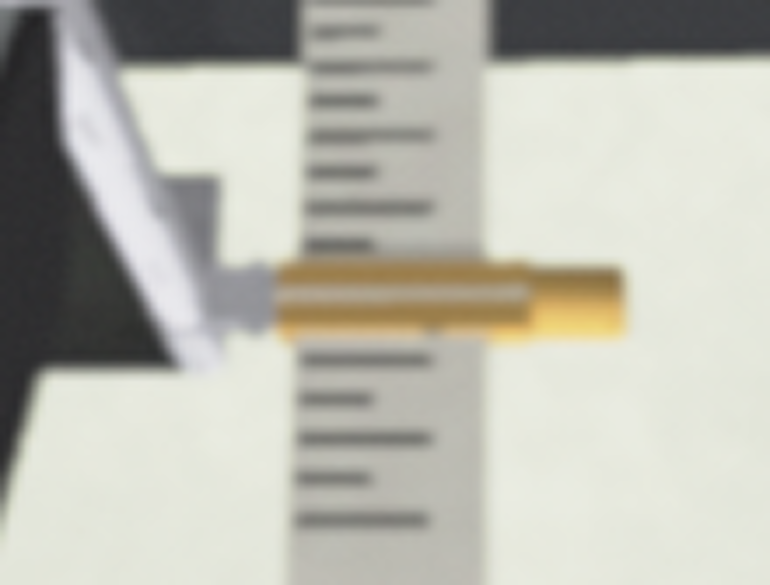

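View pics/w22.png

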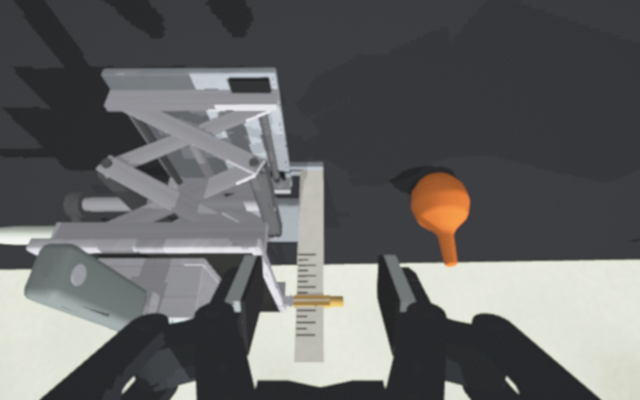

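```bash
python3 -m handwheel '[{"grip":50,"tx":-4,"ty":-15,"tz":5,"wx":0,"wy":0,"wz":0.05},{"grip":50,"tx":-6,"ty":-25,"tz":10,"wx":0,"wy":0,"wz":0.1},{"grip":50,"tx":-6,"ty":-30,"tz":10,"wx":0,"wy":0,"wz":0.1},{"grip":50,"tx":-6,"ty":-30,"tz":10,"wx":0,"wy":0,"wz":0.1},{"grip":50,"tx":-6,"ty":-20,"tz":5,"wx":0,"wy":0,"wz":0.1},{"grip":50,"tx":0,"ty":-10,"tz":0,"wx":0,"wy":0,"wz":0},{"grip":50,"tx":0,"ty":0,"tz":0,"wx":0,"wy":0,"wz":0},{"grip":50,"tx":0,"ty":0,"tz":0,"wx":0,"wy":0,"wz":0},{"grip":50,"tx":0,"ty":0,"tz":0,"wx":0,"wy":0,"wz":0},{"grip":50,"tx":0,"ty":0,"tz":0,"wx":0,"wy":0,"wz":0}]' 40
python3 -c "
from h import *
c=cap('scene','s23',(220,110,380,230),5)
cap('scene','s23f')
t=cap('top','t23')
w=cap('wrist','w23')
pt=lambda l:np.array(l,float)
s=sense();print(s['force'],s['eef_pos'])"
```

```text
time_s: 40.62
eef_pos: [408.3, 44.0, 234.1]
ee_rot: [0.698, -0.686, -0.136, -0.155]
force: [0.2, -0.2, 0.2]
grip_width: 0.584
[0.2083733  0.01556155 0.09207092] [408.56402333  44.08238107 234.57530048]
```

View pics/s23.png

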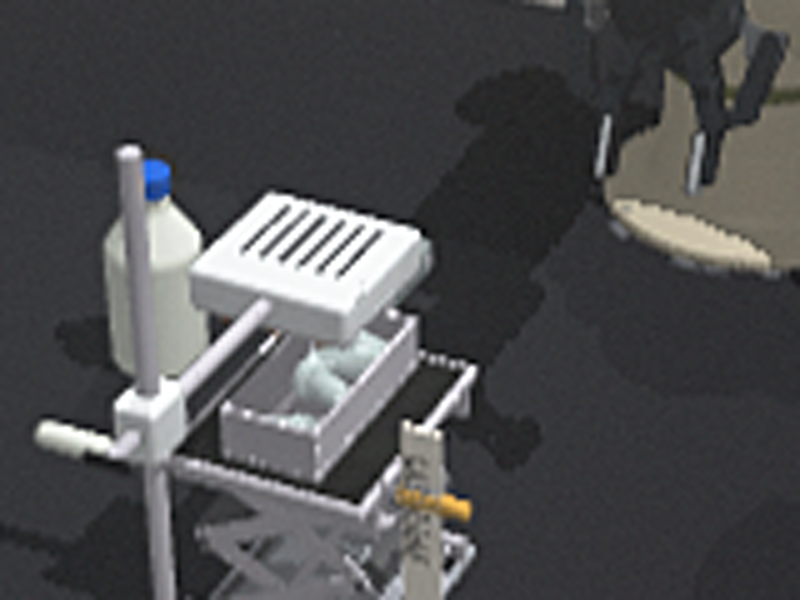

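View pics/t23.png

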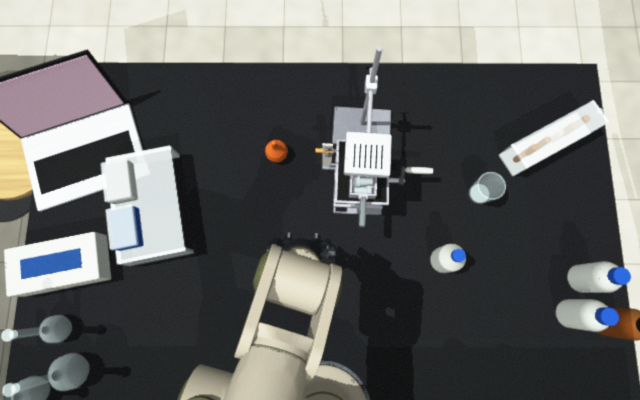

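View pics/w23.png

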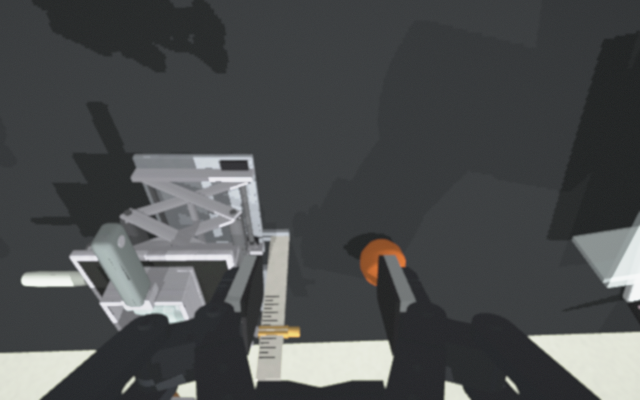

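```bash
python3 -c "
from h import *
c=cap('scene')
ps=lambda l:(np.array(l,float)+.5)/5-.5+np.array([220,110])
print('dish front bottom',plane(c,ps([(222,458),(316,481)]),146).round(1).tolist())
print('dish rim rear-left',plane(c,ps([(417,320)]),180).round(1).tolist())
print('platform NL, FL',plane(c,ps([(475,370),(367,514)]),146).round(1).tolist())
"
```

```text
dish front bottom [[646.8, -126.8, 146.0], [646.3, -68.0, 146.0]]
dish rim rear-left [[519.0, -59.3, 180.0]]
platform NL, FL [[508.5, -25.9, 146.0], [663.3, -29.0, 146.0]]
```

```bash
python3 -c "
from rig import ctrl
print(ctrl.finish_job())"
```

```text
the job is handed in; nothing more can be done
None
```

I handed the job in at about 41 s. The dish stands on the middle of the jack's platform under the lamp, and the pointer is level with the rider clip as far as I can measure.

**What I did:**
- I gripped the dish across its width, drew it out from under the riser and set it down on the open bench.
- I took it by the handle with a 100 N grip, slid it in under the lamp and lowered it until it touched the platform.
- I gripped the crank sleeve from above and turned it about 10.5 rad, raising the platform about 20 mm. I stopped once to look at the pointer and rider, then added the last 1.1 rad.

**Last checks:**
- **Pointer:** The final close-up from the wrist camera puts it level with the rider's middle line to within about 0.2–0.4 mm. Read directly, the pictures put the pointer about 0.6 mm above the rider line. I corrected for the pointer sitting about 3 mm farther from the camera, so the true error could be somewhat larger.
- **Dish:** It stands within about 3 mm of the platform's centre. The cameras disagree by about that much, so I can't say closer.
- **Stoppers:** All four were in the dish after I set it on the bench. At the end the lamp head hides part of it. I could see some of them inside, not all four, and none lying outside.
- **Surroundings:** The lamp, beaker, bottle and bulb look unmoved in the top view. The gripper was clear of everything, with no force on the wrist.

**Irregularity:** During the mid-way look the last joint sat at −2.879 rad, right at its −2.88 limit. I backed it off straight away and saw no sign that it went past.

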